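# Lay a stripped watch up for the night

## Task

Lay the stripped watch up for the night. The white dimpled tray already holds the bezel in one end dimple: set the case back in the dimple at the other end and lower the domed glass, dome up, gently into the middle dimple between them, without dropping it or pressing it down. Set the movement in the well of the round black stand, then put the clear dust cover over it so that it stands centred and level inside the stand's rim; leave the bezel, the watch case on its cushion and the loupe as they are.

Things in the scene. Friction and masses are not known exactly. Their poses are not given: they have to be found in the camera images.
- case_back: The watch's case back: a plain polished steel disc with six small dark key notches on top, 34 mm diameter, 7 mm high, 22 g, loose. Lies notches up on the green bench mat (mat top is 2 mm above the table, level) at the start. Origin: centre of its underside; z up.
- glass: The watch's domed glass, fragile: a clear dome in a red gasket ring, 36 mm diameter; the upright edge (red ring, where it is gripped) is 5.5 mm high, the dome rises to 12 mm; 14 g, loose. Lies dome up on the mat at the start. Origin: centre of its underside; z up through the dome.
- movement: The watch's movement: a brass-edged disc with a steel and brass top and four tiny red jewels, 30 mm diameter, 7 mm high (the full-width edge is the lower 5.5 mm), 20 g, loose. Lies with that side up on the mat at the start. Origin: centre of its underside; z up.
- cover: Dust cover, loose: a clear upside-down cup with orange foot ring and orange knob, 60 g, 70 mm outside and 65 mm inside diameter, cup top at 34 mm. The knob, to grip from above, is an upright cylinder of 14 mm diameter from 34 to 50 mm height. Stands on the mat at the start. Origin: centre of its open lower edge; z up.
- tray: White tray fixed on the mat, 64 (x) by 178 (y) by 10 mm high. Three round dimples at y = -56, 0, +56 mm of its frame, 52 mm wide at the top face, sloping to a flat floor 40 mm wide, 3 mm deep (7 mm above the origin). Bezel lies in the +y one; case back goes in -y, glass in the middle. Fingers closing along x clear the neighbours. Yaw within 0.6 rad of zero. Origin: centre of underside, on the mat.
- stand: Round black stand fixed on the mat, 100 mm diameter. Central well for the movement, ringed by a thin bright line: 48 mm wide at the top face (8 mm above the origin), sloping to a floor 42 mm wide at 5.5 mm. Outer rim 10 mm above the origin, 91 mm inside diameter: the cover stands on the top face inside it, over the movement. Origin: centre of underside, on the mat.
- bezel: The watch's bezel: a steel ring with a black face, 37 mm diameter, 5 mm high, loose, lying in the +y end dimple of the tray from the start. Leave it there. Origin: centre of its underside.
- case: The empty watch case: a steel ring of 40 mm diameter and 9 mm height with four lugs and a crown, lying loose on a round blue cushion (66 mm diameter, 18 mm high, fixed on the mat). Leave it there. Origin: centre of its underside, on the cushion's top.
- loupe: Black eyeglass loupe, a loose upright tapered tube, 33 mm across, 29 mm high, standing on the mat among the parts. Leave it there. Origin: centre of its underside.
Things that resemble listed ones, but are neither listed nor needed, are in the scene too. Leave any red look-alike of the cover alone.

How it is judged:
By the outcome, as a careful person would: the job done as asked, in the order asked, and still so for the second after the job is handed in, with the robot touching nothing.
It also fails if it takes over 96 s, if anything falls off the work surface, if the arm or the gripper's body presses on something with over 40 N, if the wrist force passes 120 N, or if a joint passes its speed limit or range.

## Robot

A 7-joint arm with a two-finger parallel gripper is mounted at the origin on the work surface. World frame = base frame: x ahead of the robot, y to its left, z up, the work surface at z = 0. Lengths are in m, angles in rad, forces in N, time in s.
With the tool pointing down it reaches from about 0.425 to 0.875 m from the base axis. Payload 4.7 kg.
Tool frame: the origin (TCP) lies between the finger pads; the fingertips stand arm.nose_length ahead of it and the grasp point (between the pads) lies 6 mm ahead of it (arm.nose_length is the distance from the TCP to the fingertips, in m); z points along the fingers, x is the direction in which the jaws open and shut, and the axes are right-handed (so a half turn about z gives the same grasp; the last joint's range is limited). The gripper opens to 85 mm and grips with 20 to 120 N. Pads are 22 mm wide; open, the fingers measure 114 mm over their backs; the gripper's body (76 mm by 85 mm) begins 54 mm behind the grasp point. The pads swing forward as they close: fully open they stand 13 mm farther back than shut.
Start: joints at [-1.104, 0.321, -0.07, 1.45, 0.023, 1.371, -0.057], TCP at [0.284, 0.585, 0.256] pointing down, gripper open.
Joint ranges: [-2.86, 2.86], [-0.3, 2.09], [-1.38, 1.24], [0.06, 2.45], [-1.56, 4.7], [0.09, 2.05], [-2.69, 2.69]. Speed limits (rad/s): [2.57, 2.57, 3.14, 3.14, 3.14, 3.14, 3.14].

## Interface

Orientations are given as a unit quaternion [w, x, y, z].
In Python, from rig import arm gives the robot as it stands. The module is installed in compiled form; this text tells all that it offers.
- The arm moves only by the tool carry_out, never from a script. Its argument "targets" is a list of rows, each an object with "twist": the turn, a rotation vector about the tool's x, y, z in degrees, a list of three; "xyz": the shift along the tool's x, y, z in mm, a list of three; "grip": the gripper command: -1 is shut, 1 is fully open, values between are in proportion. In form: [{"twist": [ax, ay, az], "xyz": [tx, ty, tz], "grip": grip}, ...]. A call has exactly 10 rows; each row shifts and turns the commanded pose from where the row before left it, along the tool's axes as they then stand; what a row does not reach is not made up. A row lasts 1/10 s, in which the tool goes at most 50 mm and 8.59 degrees, less where a joint would pass 70% of its speed; a pose out of reach is approached as far as the arm can. A call with a gripper value outside its range is refused whole. The fingers move at their own pace and stop on an object; "grip_force" is the grip in N (left out, the last holds). Time passes only in rows, so rows that do not move let the fingers close, or fill a call up. It gives the time, the measured TCP pose, the force and the opening at its end, in the units of the state.
- arm.get_obs(): the state, without advancing time (a new reading comes with each control period).
- arm.camera(name): name is "scene" or "top" or "wrist"; returns the picture (480x640x3 uint8, blue, green, red); there is no depth.
- arm.camera_info(name): a dict with "mtx" (3x3 intrinsics, pixels), "position" and "attitude" of the camera in the world; the wrist camera has in their place "T_tool_cam" (4x4, takes a point from camera to tool coordinates, whose origin is the TCP and whose axes are the tool frame's). Camera axes: x right, y down, z forward; pixel columns grow to the right and rows downward; lengths in m; the calibration is good to about 2 mm. A picture is of the moment at which its call begins: read the wrist's pose just before it. camera_info takes no time and is no camera call.
- arm.close_job(): hands the job in, once; it reports no verdict.
The state is a dict: "t": time; "qpos": joint angles; "qvel": joint speeds; "joint_efforts": joint torques, N m; "tool_pos": TCP position; "tool_rot": TCP orientation; "force": force on the tool from outside, world axes, zero at the start; "torque": the same for the moment, N m; "width": finger opening in m.
Only numpy, scipy, OpenCV 4.12 (cv2) and the standard library are available. Lean on these libraries where they do the work, as an engineer would, in place of code of your own. Each camera call takes 0.05 s, during which the arm holds its last target. There are 200 camera calls.

## Working session

There is one attempt and no reset: what is moved stays moved. The work goes in short steps, Python scripts to look and compute and a tool call to move; the robot and the scene stay as the last step left them, time stands still between calls to the robot, and variables do not carry over. Pictures are saved under pics/ and viewed, about 12 in all and at most 16, crops included, and the job is handed in when it is done.

Besides the shell and the picture viewer there is one more tool, called after "Emit:" as name(argument=value, ...), one argument or row to a line, values as JSON. carry_out: Moves the arm, as the interface text tells. Its arguments: {"type":"object","properties":{"targets":{"type":"array"},"grip_force":{"type":"number"}},"required":["targets"]}

```bash
mkdir -p pics; python3 - <<'E'
from rig import arm
import cv2,numpy as np
np.set_printoptions(precision=4,suppress=True)
print(arm.nose_length, arm.get_obs())
for n in("top","scene","wrist"):
    cv2.imwrite(f"pics/{n}0.png",arm.camera(n)); print(n,arm.camera_info(n))
E
```

```text
0.025 {'t': 0.0, 'qpos': array([-1.1039,  0.3218, -0.0701,  1.4517,  0.0226,  1.3708, -0.0569]), 'qvel': array([ 0.0002,  0.001 ,  0.0017, -0.0003,  0.0014, -0.0011,  0.0006]), 'joint_efforts': array([ -0.0004, -49.3574,  -0.3825, -31.4338,   0.013 ,   0.0114,
        -0.    ]), 'tool_pos': array([0.2842, 0.5841, 0.2552]), 'tool_rot': array([ 0.0005,  0.8478,  0.5304, -0.0008]), 'force': array([ 0.8906,  0.2441, -0.3978]), 'torque': array([0.0054, 0.0257, 0.0086]), 'width': 0.08529265054325418}
top {'mtx': array([[563.1081,   0.    , 329.5253],
       [  0.    , 563.1081, 237.7234],
       [  0.    ,   0.    ,   1.    ]]), 'position': array([0.204 , 0.0131, 1.0474]), 'attitude': array([-0.0775,  0.7042, -0.7016,  0.0765])}
scene {'mtx': array([[455.2231,   0.    , 322.2063],
       [  0.    , 455.2231, 246.3376],
       [  0.    ,   0.    ,   1.    ]]), 'position': array([0.7641, 0.3546, 0.7481]), 'attitude': array([-0.1042,  0.3519,  0.8859, -0.2837])}
wrist {'mtx': array([[425.1575,   0.    , 330.5168],
       [  0.    , 425.1575, 241.7816],
       [  0.    ,   0.    ,   1.    ]]), 'T_tool_cam': array([[ 1.    , -0.0004,  0.001 , -0.0025],
       [ 0.0001,  0.9505,  0.3106, -0.0799],
       [-0.0011, -0.3106,  0.9505, -0.1174],
       [ 0.    ,  0.    ,  0.    ,  1.    ]])}
```

View pics/top0.png

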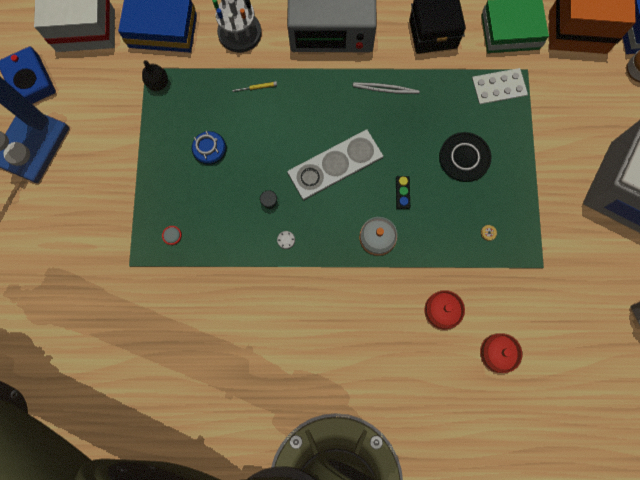

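View pics/scene0.png

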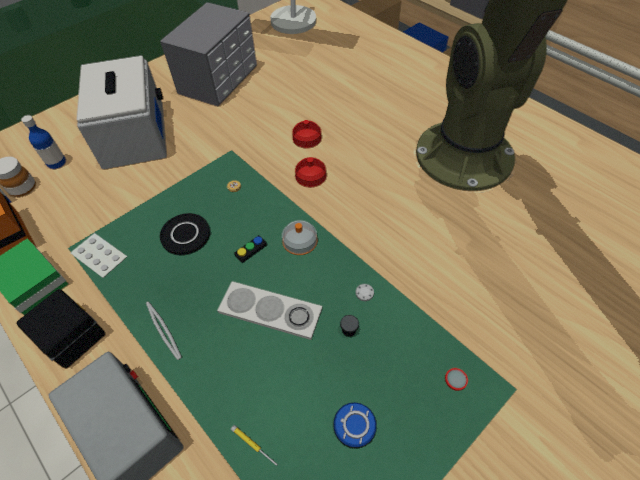

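```bash
cat > h.py <<'E'
from rig import arm
import cv2,numpy as np
from scipy.spatial.transform import Rotation as R
np.set_printoptions(precision=4,suppress=True)
def rot(q): return R.from_quat(np.r_[q[1:],q[0]]).as_matrix()
def pose(n):
    i=arm.camera_info(n)
    if n=="wrist":
        o=arm.get_obs(); T=np.eye(4);T[:3,:3]=rot(o['tool_rot']);T[:3,3]=o['tool_pos'];T=T@i['T_tool_cam']
        return i['mtx'],T[:3,:3],T[:3,3]
    return i['mtx'],rot(i['attitude']),i['position']
def cast(P,uv,z):
    K,Rm,p=P; d=Rm@np.linalg.solve(K,np.r_[uv,1.]); return p+d*(z-p[2])/d[2]
def proj(P,X):
    K,Rm,p=P; c=K@(Rm.T@(np.asarray(X)-p)); return c[:2]/c[2]
def delta(target):
    "mm shift along tool axes to bring the TCP to target"
    o=arm.get_obs(); return rot(o['tool_rot']).T@(np.asarray(target)-o['tool_pos'])*1000
def blobs(mask,amin=60):
    cs,_=cv2.findContours(mask.astype(np.uint8)*255,cv2.RETR_EXTERNAL,cv2.CHAIN_APPROX_NONE)
    return [(cv2.minEnclosingCircle(c)[0],cv2.contourArea(c),cv2.minAreaRect(c)) for c in cs if cv2.contourArea(c)>amin]
E
python3 - <<'E'
from h import *
im=cv2.imread('pics/top0.png').astype(int);P=pose('top')
b,g,r=im[...,0],im[...,1],im[...,2]
m=~((g>r+15)&(g>b+5)); m[:68]=0;m[264:]=0;m[:,:138]=0;m[:,538:]=0
for c,a,rc in blobs(m): print(np.round(c,1),a,np.round(rc[1],1),round(rc[2],1),cast(P,c,.009)[:2])
print('pix/m check, knob', cast(P,(380,232),.05))
PS=pose('scene')
for n,uv,z in[('knob',(298,229),.05),('caseback',(365,292),.009),('mv',(234,186),.009),('glass',(456,379),.008),('stand',(185,234),.01)]: print(n,cast(PS,uv,z))
K,Rm,p=pose('wrist');print(p)
top=cv2.imread('pics/top0.png')
ims=[cv2.resize(top[y-22:y+22,x-22:x+22],(260,260),interpolation=cv2.INTER_CUBIC) for x,y in((172,235),(286,240),(379,236),(489,233),(465,157),(335,163))]
cv2.imwrite('pics/crop1.png',np.vstack([np.hstack(ims[:3]),np.hstack(ims[3:])]))
E
```

```text
[285.6 239.5] 239.5 [17. 17.] 90.0 [0.4306 0.098 ]
[171.4 235.1] 308.5 [20. 20.] 90.0 [0.4383 0.3142]
[488.3 232.4] 196.5 [16.3 15.6] 45.0 [ 0.4456 -0.2854]
[377.8 236.1] 1128.5 [38. 37.] 90.0 [ 0.4378 -0.0761]
[269.2 200.6] 231.0 [18.8 17.4] 26.6 [0.5068 0.131 ]
[402.5 192.2] 409.5 [33. 13.] 90.0 [ 0.5245 -0.1249]
[464.9 156.7] 1961.0 [50.2 49.5] 45.0 [ 0.5972 -0.2485]
[208.3 147.7] 895.5 [33. 35.] 90.0 [0.6141 0.2532]
[334.5 163.5] 2972.0 [34.  92.8] 61.9 [0.5823 0.0059]
[385.5  88.5] 396.0 [67.4  8.1] 6.7 [ 0.7414 -0.0961]
[254.  86.] 134.5 [ 5.4 44.7] 80.5 [0.746 0.168]
[337.5 131. ] 2874.5 [126. 399.] 90.0 [0.6499 0.0002]
pix/m check, knob [ 0.4362 -0.0768  0.05  ]
knob [ 0.4417 -0.0744  0.05  ]
caseback [0.4299 0.0966 0.009 ]
mv [ 0.4462 -0.2864  0.009 ]
glass [0.4391 0.3124 0.008 ]
stand [ 0.5981 -0.2484  0.01  ]
[0.2113 0.617  0.3729]
```

View pics/crop1.png

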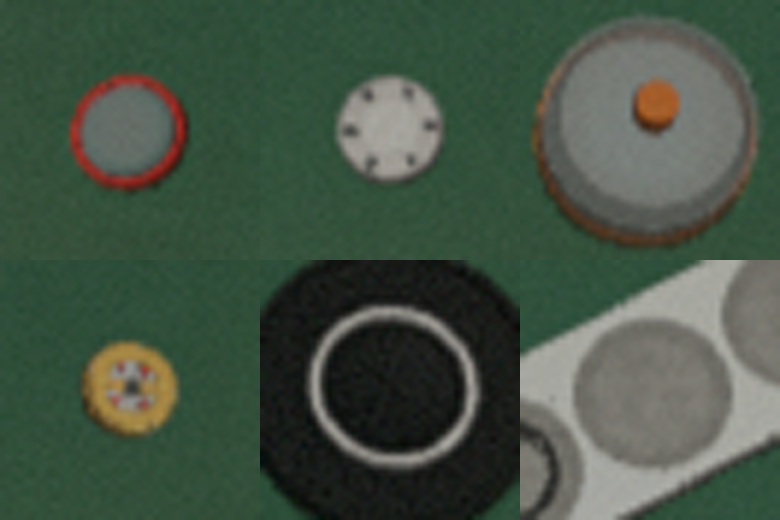

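```bash
cat >> h.py <<'E'
def plan(target,yaw=None):
    "twist about tool z (deg), then shift in mm in the turned level frame"
    o=arm.get_obs(); Rm=rot(o['tool_rot']); y0=np.degrees(np.arctan2(Rm[1,0],Rm[0,0]))
    if yaw is None: yaw=y0
    tw=-((yaw-y0+90)%180-90); y=np.radians(y0-tw); c,s=np.cos(y),np.sin(y)
    d=(np.asarray(target)-o['tool_pos'])*1000
    print('yaw',y0.round(2),'tilt',Rm[:,2].round(4),'twist',round(tw,2),'shift',np.r_[c*d[0]+s*d[1],s*d[0]-c*d[1],-d[2]].round(2))
E
python3 - <<'E'
from h import *
im=cv2.imread('pics/top0.png').astype(int);P=pose('top')
m=(im.min(2)>75).astype(np.uint8);m=cv2.morphologyEx(m,cv2.MORPH_CLOSE,np.ones((5,5)))
mm=np.zeros_like(m);mm[125:202,280:390]=m[125:202,280:390]
for c,a,rc in blobs(mm,500):
    W=np.array([cast(P,q,.012)[:2] for q in cv2.boxPoints(rc)])
    print(W.mean(0),[np.linalg.norm(W[i]-W[i-1]).round(4) for i in range(4)],[np.degrees(np.arctan2(*(W[i]-W[i-1])[::-1])).round(1) for i in range(4)])
g=im[...,1]
for n,a in(('mid',(335,163)),('end',(360,150)),('bez',(310,177))): print(n,cast(P,a,.012))
plan((.425,.04,.10),27)
E
```

```text
[0.5818 0.0044] [np.float64(0.0663), np.float64(0.1836), np.float64(0.0675), np.float64(0.1814)] [np.float64(27.6), np.float64(-60.6), np.float64(-154.3), np.float64(119.0)]
mid [0.5822 0.005  0.012 ]
end [ 0.6091 -0.0437  0.012 ]
bez [0.5535 0.0532 0.012 ]
yaw 64.06 tilt [-0.0006 -0.0014 -1.    ] twist 37.06 shift [-121.59  548.76  155.43]
```

Emit:
carry_out(
  targets=[
    {"twist":[0,0,7.2],"xyz":[0,0,5],"grip":-0.18},
    {"twist":[0,0,7.2],"xyz":[0,0,5],"grip":-0.18},
    {"twist":[0,0,7.2],"xyz":[0,0,5],"grip":-0.18},
    {"twist":[0,0,7.2],"xyz":[0,0,5],"grip":-0.18},
    {"twist":[0,0,7.2],"xyz":[0,0,5],"grip":-0.18},
    {"twist":[0,0,0],"xyz":[-10.9,45.5,5],"grip":-0.18},
    {"twist":[0,0,0],"xyz":[-10.9,45.5,5],"grip":-0.18},
    {"twist":[0,0,0],"xyz":[-10.9,45.5,5],"grip":-0.18},
    {"twist":[0,0,0],"xyz":[-10.9,45.5,5],"grip":-0.18},
    {"twist":[0,0,0],"xyz":[-10.9,45.5,5],"grip":-0.18},
  ],
  grip_force=20,
)

```text
t: 1.15
tool_pos: [0.3435, 0.3561, 0.2059]
tool_rot: [0.0, 0.97, 0.242, -0.0]
force: [1.0, 0.1, 0.6]
width: 0.0344
```

Emit:
carry_out(
  targets=[
    {"twist":[0,0,0],"xyz":[-10.9,45.5,5],"grip":-0.18},
    {"twist":[0,0,0],"xyz":[-10.9,45.5,5],"grip":-0.18},
    {"twist":[0,0,0],"xyz":[-10.9,45.5,5],"grip":-0.18},
    {"twist":[0,0,0],"xyz":[-10.9,45.5,5],"grip":-0.18},
    {"twist":[0,0,0],"xyz":[-10.9,45.5,5],"grip":-0.18},
    {"twist":[0,0,0],"xyz":[-10.9,45.5,10],"grip":-0.18},
    {"twist":[0,0,0],"xyz":[-10.9,45.5,10],"grip":-0.18},
    {"twist":[0,0,0],"xyz":[0,0,20],"grip":-0.18},
    {"twist":[0,0,0],"xyz":[0,0,0],"grip":-0.18},
    {"twist":[0,0,0],"xyz":[0,0,0],"grip":-0.18},
  ],
)

```text
t: 2.15
tool_pos: [0.4253, 0.0417, 0.1413]
tool_rot: [-0.0, 0.97, 0.243, -0.0]
force: [-0.1, 0.7, 0.6]
width: 0.0349
```

```bash
python3 - <<'E'
from h import *
print(arm.nose_length); plan((.425,.04,.032),28); o=arm.get_obs(); print(o['force'],o['width'],o['t'],o['tool_pos'])
P=pose('wrist'); im=arm.camera('wrist'); cv2.imwrite('pics/w1.png',im)
print(proj(P,(.4306,.0975,.009)))
E
```

```text
0.025
yaw 28.11 tilt [-0.001  -0.0001 -1.    ] twist 0.11 shift [ -1.12   1.36 109.29]
[-0.0975  0.6557  0.5721] 0.034879641442614934 2.15 [0.4253 0.0417 0.1413]
[387.1883 160.4282]
```

View pics/w1.png

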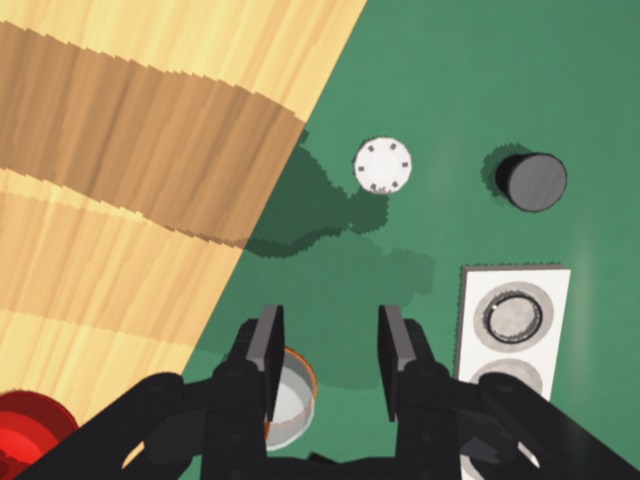

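Emit:
carry_out(
  targets=[
    {"twist":[0,0,0],"xyz":[4.4,2.3,20],"grip":-0.18},
    {"twist":[0,0,0],"xyz":[4.4,2.3,20],"grip":-0.18},
    {"twist":[0,0,0],"xyz":[4.4,2.3,20],"grip":-0.18},
    {"twist":[0,0,0],"xyz":[4.4,2.3,20],"grip":-0.18},
    {"twist":[0,0,0],"xyz":[4.4,2.3,20],"grip":-0.18},
    {"twist":[0,0,0],"xyz":[0,0,9],"grip":-0.18},
    {"twist":[0,0,0],"xyz":[0,0,2],"grip":-0.18},
    {"twist":[0,0,0],"xyz":[0,0,0],"grip":-0.18},
    {"twist":[0,0,0],"xyz":[0,0,0],"grip":-0.18},
    {"twist":[0,0,0],"xyz":[0,0,0],"grip":-0.18},
  ],
)

```text
t: 3.2
tool_pos: [0.4512, 0.0417, 0.0313]
tool_rot: [-0.0, 0.97, 0.243, 0.001]
force: [-0.6, 0.3, -0.6]
width: 0.035
```

Emit:
carry_out(
  targets=[
    {"twist":[0,0,0],"xyz":[0,0,1],"grip":-0.18},
    {"twist":[0,0,0],"xyz":[0,0,0],"grip":-0.18},
    {"twist":[0,0,0],"xyz":[0,0,1],"grip":-0.18},
    {"twist":[0,0,0],"xyz":[0,0,0],"grip":-0.18},
    {"twist":[0,0,0],"xyz":[0,0,0.5],"grip":-0.18},
    {"twist":[0,0,0],"xyz":[0,0,0],"grip":-0.18},
    {"twist":[0,0,0],"xyz":[0,0,0.5],"grip":-0.18},
    {"twist":[0,0,0],"xyz":[0,0,0],"grip":-0.18},
    {"twist":[0,0,0],"xyz":[0,0,0],"grip":-0.18},
    {"twist":[0,0,0],"xyz":[0,0,0],"grip":-0.18},
  ],
)

```text
t: 4.2
tool_pos: [0.4506, 0.0413, 0.0273]
tool_rot: [0.0, 0.97, 0.242, 0.0]
force: [-0.3, -0.2, -0.4]
width: 0.0354
```

Emit:
carry_out(
  targets=[
    {"twist":[0,0,0],"xyz":[0,0,0.5],"grip":-0.18},
    {"twist":[0,0,0],"xyz":[0,0,0],"grip":-0.18},
    {"twist":[0,0,0],"xyz":[0,0,0.5],"grip":-0.18},
    {"twist":[0,0,0],"xyz":[0,0,0],"grip":-0.18},
    {"twist":[0,0,0],"xyz":[0,0,0.5],"grip":-0.18},
    {"twist":[0,0,0],"xyz":[0,0,0],"grip":-0.18},
    {"twist":[0,0,0],"xyz":[0,0,0.5],"grip":-0.18},
    {"twist":[0,0,0],"xyz":[0,0,0],"grip":-0.18},
    {"twist":[0,0,0],"xyz":[0,0,0],"grip":-0.18},
    {"twist":[0,0,0],"xyz":[0,0,0],"grip":-0.18},
  ],
)

```text
t: 5.2
tool_pos: [0.4507, 0.0413, 0.0261]
tool_rot: [-0.0, 0.97, 0.242, -0.0]
force: [-4.2, -0.8, 9.4]
width: 0.0352
```

```bash
python3 - <<'E'
from h import *
o=arm.get_obs();print(o['tool_pos'],o['force'],o['qpos'])
E
```

```text
[0.4507 0.0413 0.0261] [-4.2181 -0.772   9.4038] [-0.6314  0.1745  0.5134  2.1728 -0.1176  0.8204  0.4456]
```

Emit:
carry_out(
  targets=[
    {"twist":[0,0,0],"xyz":[0,0,-20],"grip":-0.18},
    {"twist":[0,0,0],"xyz":[0,0,-30],"grip":0.15},
    {"twist":[0,0,0],"xyz":[0,0,-30],"grip":0.15},
    {"twist":[0,0,0],"xyz":[4.3,-29.4,-16],"grip":0.15},
    {"twist":[0,0,0],"xyz":[4.3,-29.4,-16],"grip":0.15},
    {"twist":[0,0,0],"xyz":[0,0,0],"grip":0.15},
    {"twist":[0,0,0],"xyz":[0,0,0],"grip":0.15},
    {"twist":[0,0,0],"xyz":[0,0,0],"grip":0.15},
    {"twist":[0,0,0],"xyz":[0,0,0],"grip":0.15},
    {"twist":[0,0,0],"xyz":[0,0,0],"grip":0.15},
  ],
)

```text
t: 6.2
tool_pos: [0.4305, 0.0964, 0.1368]
tool_rot: [0.0, 0.97, 0.242, -0.001]
force: [-0.7, -0.4, 0.9]
width: 0.0489
```

```bash
python3 - <<'E'
from h import *
print(arm.get_obs()['tool_pos'])
P=pose('wrist'); im=arm.camera('wrist'); cv2.imwrite('pics/w2.png',im)
print(proj(P,(.4306,.0975,.009)))
m=(im.min(2)>150)&(im.max(2).astype(int)-im.min(2)<30)
for c,a,rc in blobs(m,300): print(np.round(c,1),a,np.round(rc[1]),cast(P,c,.009),cast(P,rc[0],.009))
E
```

```text
[0.4305 0.0964 0.1368]
[335.0415 237.7245]
[487.5 469.5] 375.0 [20. 22.] [ 0.6139 -0.0075  0.009 ] [ 0.6139 -0.0069  0.009 ]
[482.3 358.4] 1862.0 [51. 66.] [0.557  0.0692 0.009 ] [0.5586 0.0664 0.009 ]
[333.  246.5] 897.0 [28. 51.] [0.4321 0.092  0.009 ] [0.4353 0.0879 0.009 ]
```

View pics/w2.png

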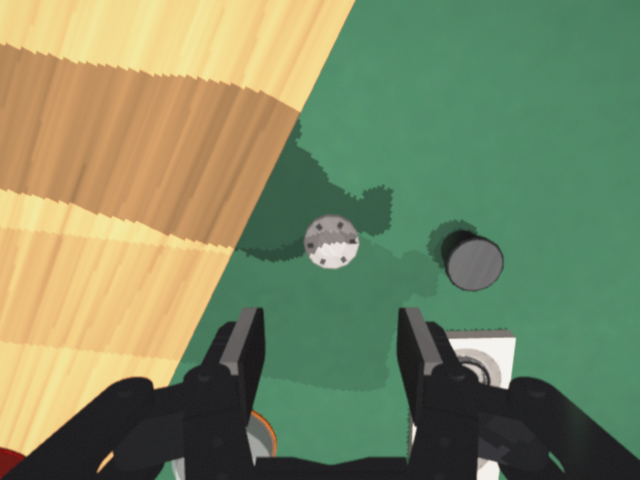

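Emit:
carry_out(
  targets=[
    {"twist":[0,0,0],"xyz":[0.2,-0.6,25],"grip":0.15},
    {"twist":[0,0,0],"xyz":[0,0,25],"grip":0.15},
    {"twist":[0,0,0],"xyz":[0,0,25],"grip":0.15},
    {"twist":[0,0,0],"xyz":[0,0,20],"grip":0.15},
    {"twist":[0,0,0],"xyz":[0,0,8],"grip":0.15},
    {"twist":[0,0,0],"xyz":[0,0,4],"grip":0.15},
    {"twist":[0,0,0],"xyz":[0,0,0],"grip":0.15},
    {"twist":[0,0,0],"xyz":[0,0,0],"grip":-0.3},
    {"twist":[0,0,0],"xyz":[0,0,0],"grip":-0.3},
    {"twist":[0,0,0],"xyz":[0,0,0],"grip":-0.3},
  ],
  grip_force=30,
)

```text
t: 7.25
tool_pos: [0.4313, 0.0981, 0.0314]
tool_rot: [-0.0, 0.97, 0.242, 0.001]
force: [-0.8, -0.4, 6.0]
width: 0.03
```

```bash
python3 - <<'E'
from h import *
o=arm.get_obs();print(o['tool_pos'],o['force'],o['width'],o['t'])
im=arm.camera('wrist'); cv2.imwrite('pics/w3.png',cv2.resize(im[280:480,180:480],(750,500)))
E
```

```text
[0.4313 0.0981 0.0314] [-0.8204 -0.3766  6.0423] 0.030030654919603106 7.25
```

View pics/w3.png

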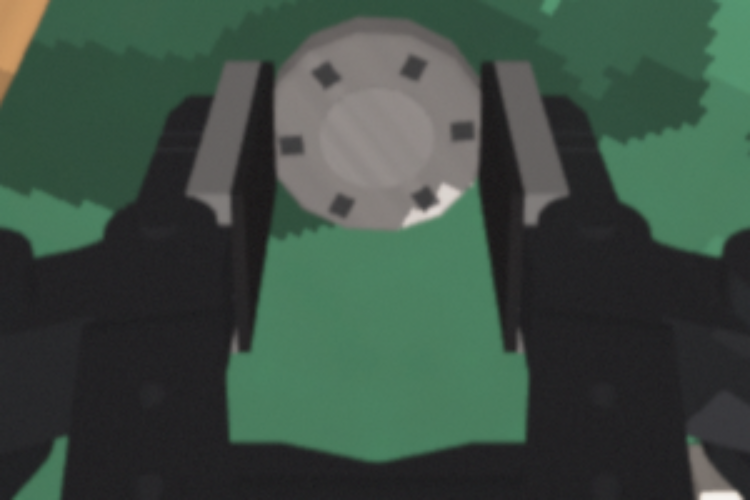

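Emit:
carry_out(
  targets=[
    {"twist":[0,0,0],"xyz":[0,0,0],"grip":-0.4},
    {"twist":[0,0,0],"xyz":[0,0,0],"grip":-0.4},
    {"twist":[0,0,0],"xyz":[0,0,-2],"grip":-0.4},
    {"twist":[0,0,0],"xyz":[0,0,-3],"grip":-0.4},
    {"twist":[0,0,0],"xyz":[0,0,-5],"grip":-0.4},
    {"twist":[0,0,0],"xyz":[0,0,-10],"grip":-0.4},
    {"twist":[0,0,0],"xyz":[0,0,-10],"grip":-0.4},
    {"twist":[0,0,0],"xyz":[0,0,0],"grip":-0.4},
    {"twist":[0,0,0],"xyz":[0,0,0],"grip":-0.4},
    {"twist":[0,0,0],"xyz":[0,0,0],"grip":-0.4},
  ],
)

```text
t: 8.3
tool_pos: [0.4303, 0.0979, 0.0602]
tool_rot: [-0.0, 0.97, 0.242, -0.0]
force: [-0.1, 0.5, 0.6]
width: 0.0299
```

```bash
python3 - <<'E'
from h import *
o=arm.get_obs();print(o['tool_pos'],o['force'],o['width'],o['t'])
im=arm.camera('wrist'); cv2.imwrite('pics/w4.png',cv2.resize(im[180:480,180:480],(600,600)))
E
```

```text
[0.4303 0.0979 0.0602] [-0.0824  0.464   0.5952] 0.029893926794505896 8.3
```

View pics/w4.png

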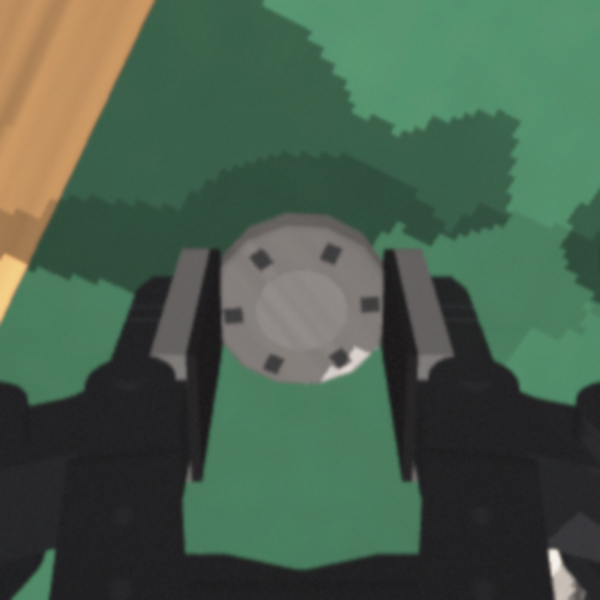

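Emit:
carry_out(
  targets=[
    {"twist":[0,0,0],"xyz":[0,0,-20],"grip":-0.4},
    {"twist":[0,0,0],"xyz":[0,0,-30],"grip":-0.4},
    {"twist":[0,0,0],"xyz":[15,35,-7],"grip":-0.4},
    {"twist":[0,0,0],"xyz":[15,35,-7],"grip":-0.4},
    {"twist":[0,0,0],"xyz":[15,35,-7],"grip":-0.4},
    {"twist":[0,0,0],"xyz":[15,35,-7],"grip":-0.4},
    {"twist":[0,0,0],"xyz":[15,35,-6],"grip":-0.4},
    {"twist":[0,0,0],"xyz":[15,34,-6],"grip":-0.4},
    {"twist":[0,0,0],"xyz":[0,0,0],"grip":-0.4},
    {"twist":[0,0,0],"xyz":[0,0,0],"grip":-0.4},
  ],
)

```text
t: 9.35
tool_pos: [0.6079, -0.045, 0.1494]
tool_rot: [0.0, 0.97, 0.242, -0.001]
force: [-0.5, 0.8, -0.7]
width: 0.0299
```

```bash
python3 - <<'E'
from h import *
o=arm.get_obs();print(o['tool_pos'],o['force'],o['width'],o['t'])
P=pose('wrist'); im=arm.camera('wrist'); cv2.imwrite('pics/w5.png',im)
for X in((.6081,-.045,.012),(.5818,.0044,.012),(.5555,.0538,.012)): print(proj(P,X))
print(im[200:300:10,340].tolist())
E
```

```text
[ 0.6079 -0.045   0.1494] [-0.4601  0.759  -0.6755] 0.029920509408613995 9.35
[334.314 234.827]
[334.4604 143.5839]
[334.6286  38.6983]
[[148, 155, 162], [128, 133, 139], [131, 138, 142], [119, 125, 130], [182, 190, 198], [179, 187, 196], [176, 183, 191], [168, 175, 185], [233, 239, 243], [94, 95, 100]]
```

View pics/w5.png

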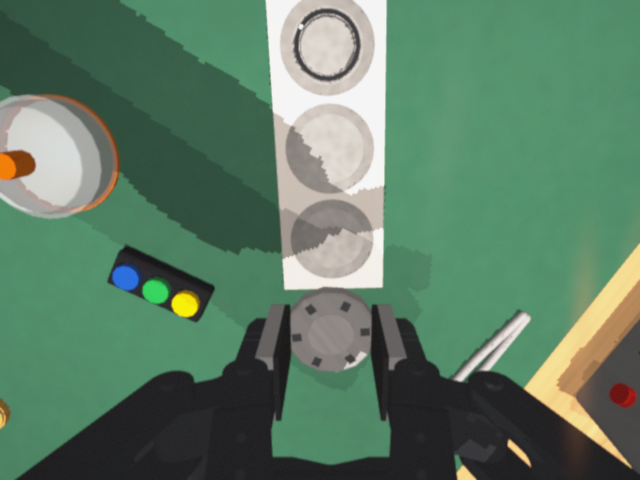

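Emit:
carry_out(
  targets=[
    {"twist":[0,0,0],"xyz":[1,-0.3,20],"grip":-0.4},
    {"twist":[0,0,0],"xyz":[0,0,30],"grip":-0.4},
    {"twist":[0,0,0],"xyz":[0,0,30],"grip":-0.4},
    {"twist":[0,0,0],"xyz":[0,0,20],"grip":-0.4},
    {"twist":[0,0,0],"xyz":[0,0,8],"grip":-0.4},
    {"twist":[0,0,0],"xyz":[0,0,3],"grip":-0.4},
    {"twist":[0,0,0],"xyz":[0,0,1],"grip":-0.4},
    {"twist":[0,0,0],"xyz":[0,0,0],"grip":-0.4},
    {"twist":[0,0,0],"xyz":[0,0,0],"grip":-0.4},
    {"twist":[0,0,0],"xyz":[0,0,0],"grip":-0.4},
  ],
)

```text
t: 10.4
tool_pos: [0.6094, -0.0435, 0.0391]
tool_rot: [0.0, 0.97, 0.242, 0.001]
force: [0.8, -1.2, -0.5]
width: 0.03
```

Emit:
carry_out(
  targets=[
    {"twist":[0,0,0],"xyz":[0,0,0.3],"grip":-0.4},
    {"twist":[0,0,0],"xyz":[0,0,0],"grip":-0.4},
    {"twist":[0,0,0],"xyz":[0,0,0.3],"grip":-0.4},
    {"twist":[0,0,0],"xyz":[0,0,0],"grip":-0.4},
    {"twist":[0,0,0],"xyz":[0,0,0],"grip":-0.4},
    {"twist":[0,0,0],"xyz":[0,0,0],"grip":-0.4},
    {"twist":[0,0,0],"xyz":[0,0,0],"grip":-0.4},
    {"twist":[0,0,0],"xyz":[0,0,0],"grip":-0.4},
    {"twist":[0,0,0],"xyz":[0,0,0],"grip":-0.4},
    {"twist":[0,0,0],"xyz":[0,0,0],"grip":-0.4},
  ],
)

```text
t: 11.4
tool_pos: [0.6094, -0.0435, 0.0386]
tool_rot: [-0.0, 0.97, 0.242, 0.0]
force: [-1.1, 0.0, 4.9]
width: 0.0303
```

Emit:
carry_out(
  targets=[
    {"twist":[0,0,0],"xyz":[0,0,0],"grip":-0.1},
    {"twist":[0,0,0],"xyz":[0,0,0],"grip":0.1},
    {"twist":[0,0,0],"xyz":[0,0,-3],"grip":0.1},
    {"twist":[0,0,0],"xyz":[0,0,-15],"grip":0.1},
    {"twist":[0,0,0],"xyz":[0,0,-30],"grip":0.1},
    {"twist":[0,0,0],"xyz":[0,0,-30],"grip":0.1},
    {"twist":[0,0,0],"xyz":[1.8,-43.9,-22],"grip":0.15},
    {"twist":[0,0,0],"xyz":[1.8,-43.9,0],"grip":0.15},
    {"twist":[0,0,0],"xyz":[1.8,-43.9,0],"grip":0.15},
    {"twist":[0,0,0],"xyz":[1.8,-43.9,0],"grip":0.15},
  ],
)

```text
t: 12.4
tool_pos: [0.5323, 0.1162, 0.1393]
tool_rot: [-0.0, 0.97, 0.242, 0.001]
force: [1.3, -0.6, -1.2]
width: 0.0494
```

Emit:
carry_out(
  targets=[
    {"twist":[0,0,0],"xyz":[1.8,-43.9,0],"grip":0.15},
    {"twist":[0,0,0],"xyz":[1.8,-43.9,0],"grip":0.15},
    {"twist":[0,0,0],"xyz":[1.8,-43.9,0],"grip":0.15},
    {"twist":[0,0,0],"xyz":[1.8,-43.9,0],"grip":0.15},
    {"twist":[0,0,0],"xyz":[1.8,-43.9,0],"grip":0.15},
    {"twist":[0,0,0],"xyz":[0,0,0],"grip":0.15},
    {"twist":[0,0,0],"xyz":[0,0,0],"grip":0.15},
    {"twist":[0,0,0],"xyz":[0,0,0],"grip":0.15},
    {"twist":[0,0,0],"xyz":[0,0,0],"grip":0.15},
    {"twist":[0,0,0],"xyz":[0,0,0],"grip":0.15},
  ],
)

```text
t: 13.4
tool_pos: [0.4382, 0.3115, 0.1379]
tool_rot: [0.0, 0.97, 0.241, 0.0]
force: [-0.7, 0.5, 1.4]
width: 0.0489
```

```bash
python3 - <<'E'
from h import *
o=arm.get_obs();print(o['tool_pos'],o['force'],o['width'],o['t']); plan((.4385,.3133,.030))
P=pose('wrist'); im=arm.camera('wrist'); cv2.imwrite('pics/w6.png',im)
print('pred',proj(P,(.4387,.3133,.006)))
i=im.astype(int);m=(i[...,2]>i[...,1]*1.7)&(i[...,2]>i[...,0]*1.7)&(i[...,2]>80)
for c,a,rc in blobs(m,100): print(np.round(c,1),a,np.round(rc[1]),rc[0])
t=arm.camera('top'); cv2.imwrite('pics/t2.png',t)
cv2.imwrite('pics/c2.png',np.hstack([im[120:360,160:480],cv2.resize(t[120:210,270:390],(320,240),interpolation=cv2.INTER_CUBIC)]))
E
```

```text
[0.4382 0.3115 0.1379] [-0.7413  0.4795  1.4002] 0.04888084458546161 13.4
yaw 27.91 tilt [ 0.0003  0.     -1.    ] twist -0.0 shift [  1.1   -1.41 107.95]
pred [335.6748 235.1098]
[332.8 238.7] 2601.0 [57. 58.] (333.0, 238.5)
```

View pics/c2.png

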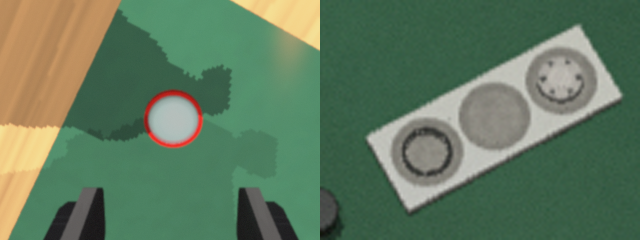

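Emit:
carry_out(
  targets=[
    {"twist":[0,0,0],"xyz":[1.5,-1.8,25],"grip":0.1},
    {"twist":[0,0,0],"xyz":[0,0,25],"grip":0.1},
    {"twist":[0,0,0],"xyz":[0,0,25],"grip":0.1},
    {"twist":[0,0,0],"xyz":[0,0,20],"grip":0.1},
    {"twist":[0,0,0],"xyz":[0,0,9],"grip":0.1},
    {"twist":[0,0,0],"xyz":[0,0,3.6],"grip":0.05},
    {"twist":[0,0,0],"xyz":[0,0,0],"grip":0.0},
    {"twist":[0,0,0],"xyz":[0,0,0],"grip":-0.2},
    {"twist":[0,0,0],"xyz":[0,0,0],"grip":-0.3},
    {"twist":[0,0,0],"xyz":[0,0,0],"grip":-0.3},
  ],
  grip_force=20,
)

```text
t: 14.5
tool_pos: [0.439, 0.316, 0.0317]
tool_rot: [-0.001, 0.97, 0.242, 0.001]
force: [-0.0, -0.5, 5.6]
width: 0.0318
```

Emit:
carry_out(
  targets=[
    {"twist":[0,0,0],"xyz":[0,0,0],"grip":-0.3},
    {"twist":[0,0,0],"xyz":[0,0,0],"grip":-0.3},
    {"twist":[0,0,0],"xyz":[0,0,-2],"grip":-0.3},
    {"twist":[0,0,0],"xyz":[0,0,-3],"grip":-0.3},
    {"twist":[0,0,0],"xyz":[0,0,-5],"grip":-0.3},
    {"twist":[0,0,0],"xyz":[0,0,-10],"grip":-0.3},
    {"twist":[0,0,0],"xyz":[0,0,-10],"grip":-0.3},
    {"twist":[0,0,0],"xyz":[0,0,0],"grip":-0.3},
    {"twist":[0,0,0],"xyz":[0,0,0],"grip":-0.3},
    {"twist":[0,0,0],"xyz":[0,0,0],"grip":-0.3},
  ],
)

```text
t: 15.5
tool_pos: [0.4376, 0.315, 0.06]
tool_rot: [0.0, 0.97, 0.242, -0.0]
force: [0.3, 0.3, 0.1]
width: 0.0315
```

```bash
python3 - <<'E'
from h import *
o=arm.get_obs();print(o['tool_pos'],o['force'],o['width'],o['t']); plan((.5818,.0044,.150))
im=arm.camera('wrist'); cv2.imwrite('pics/w7.png',cv2.resize(im[260:420,220:440],(660,480)))
E
```

```text
[0.4376 0.315  0.06  ] [0.3359 0.3235 0.1097] 0.031464931788065795 15.5
yaw 28.06 tilt [-0.0002 -0.0001 -1.    ] twist -0.0 shift [-18.92 341.92 -90.01]
```

View pics/w7.png

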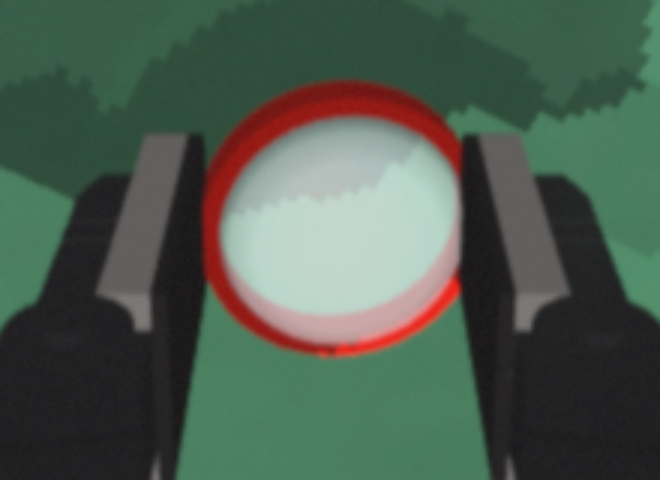

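Emit:
carry_out(
  targets=[
    {"twist":[0,0,0],"xyz":[0,0,12],"grip":-0.3},
    {"twist":[0,0,0],"xyz":[0,0,10],"grip":-0.3},
    {"twist":[0,0,0],"xyz":[0,0,5],"grip":-0.3},
    {"twist":[0,0,0],"xyz":[0,0,1],"grip":-0.3},
    {"twist":[0,0,0],"xyz":[0,0,0.5],"grip":-0.3},
    {"twist":[0,0,0],"xyz":[0,0,0.5],"grip":-0.3},
    {"twist":[0,0,0],"xyz":[0,0,0.4],"grip":-0.3},
    {"twist":[0,0,0],"xyz":[0,0,0],"grip":-0.3},
    {"twist":[0,0,0],"xyz":[0,0,0],"grip":-0.3},
    {"twist":[0,0,0],"xyz":[0,0,0],"grip":-0.3},
  ],
)

```text
t: 16.55
tool_pos: [0.437, 0.3144, 0.0316]
tool_rot: [0.0, 0.97, 0.242, -0.002]
force: [-6.6, -4.2, 15.3]
width: 0.0313
```

Emit:
carry_out(
  targets=[
    {"twist":[0,0,0],"xyz":[0,0,0],"grip":-0.25},
    {"twist":[0,0,0],"xyz":[0,0,0],"grip":-0.2},
    {"twist":[0,0,0],"xyz":[0,0,0],"grip":-0.15},
    {"twist":[0,0,0],"xyz":[0,0,0],"grip":-0.1},
    {"twist":[0,0,0],"xyz":[0,0,0],"grip":-0.05},
    {"twist":[0,0,0],"xyz":[0,0,0],"grip":0},
    {"twist":[0,0,0],"xyz":[0,0,0],"grip":0},
    {"twist":[0,0,0],"xyz":[0,0,0],"grip":0},
    {"twist":[0,0,0],"xyz":[0,0,0],"grip":0},
    {"twist":[0,0,0],"xyz":[0,0,0],"grip":0},
  ],
)

```text
t: 17.55
tool_pos: [0.4378, 0.3151, 0.0307]
tool_rot: [-0.0, 0.97, 0.242, 0.0]
force: [-0.5, 0.3, 0.2]
width: 0.0426
```

```bash
python3 - <<'E'
from h import *
o=arm.get_obs();print(o['tool_pos'],o['force'],o['width'],o['t'])
im=arm.camera('wrist'); cv2.imwrite('pics/w8.png',cv2.resize(im[260:420,220:440],(660,480)))
E
```

```text
[0.4378 0.3151 0.0307] [-0.5095  0.3422  0.1983] 0.04261564625037556 17.55
```

View pics/w8.png

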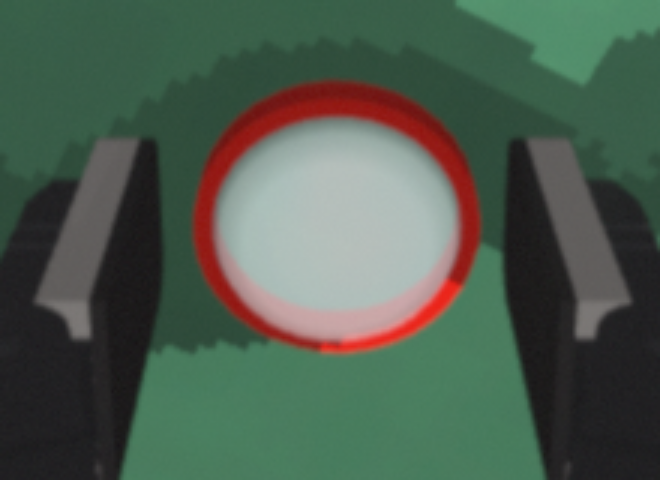

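Emit:
carry_out(
  targets=[
    {"twist":[0,0,0],"xyz":[0.5,0,0.7],"grip":0},
    {"twist":[0,0,0],"xyz":[0,0,0.7],"grip":0},
    {"twist":[0,0,0],"xyz":[0,0,0],"grip":-0.05},
    {"twist":[0,0,0],"xyz":[0,0,0],"grip":-0.1},
    {"twist":[0,0,0],"xyz":[0,0,0],"grip":-0.13},
    {"twist":[0,0,0],"xyz":[0,0,0],"grip":-0.16},
    {"twist":[0,0,0],"xyz":[0,0,0],"grip":-0.2},
    {"twist":[0,0,0],"xyz":[0,0,0],"grip":-0.25},
    {"twist":[0,0,0],"xyz":[0,0,0],"grip":-0.3},
    {"twist":[0,0,0],"xyz":[0,0,0],"grip":-0.3},
  ],
  grip_force=20,
)

```text
t: 18.6
tool_pos: [0.4383, 0.3154, 0.0296]
tool_rot: [-0.0, 0.97, 0.242, 0.0]
force: [-1.6, -0.7, 3.2]
width: 0.0335
```

Emit:
carry_out(
  targets=[
    {"twist":[0,0,0],"xyz":[0,0,0],"grip":-0.3},
    {"twist":[0,0,0],"xyz":[0,0,-0.5],"grip":-0.3},
    {"twist":[0,0,0],"xyz":[0,0,-0.5],"grip":-0.3},
    {"twist":[0,0,0],"xyz":[0,0,-1],"grip":-0.3},
    {"twist":[0,0,0],"xyz":[0,0,-3],"grip":-0.3},
    {"twist":[0,0,0],"xyz":[0,0,-10],"grip":-0.3},
    {"twist":[0,0,0],"xyz":[0,0,-15],"grip":-0.3},
    {"twist":[0,0,0],"xyz":[0,0,0],"grip":-0.3},
    {"twist":[0,0,0],"xyz":[0,0,0],"grip":-0.3},
    {"twist":[0,0,0],"xyz":[0,0,0],"grip":-0.3},
  ],
)

```text
t: 19.6
tool_pos: [0.4381, 0.3153, 0.0593]
tool_rot: [-0.0, 0.97, 0.242, -0.0]
force: [0.3, -0.2, 0.8]
width: 0.0337
```

```bash
python3 - <<'E'
from h import *
o=arm.get_obs();print(o['tool_pos'],o['force'],o['width'],o['t']); plan((.5818,.0044,.150))
im=arm.camera('wrist'); cv2.imwrite('pics/w9.png',cv2.resize(im[260:420,220:440],(660,480)))
E
```

```text
[0.4381 0.3153 0.0593] [ 0.2887 -0.2368  0.7609] 0.03372285808992561 19.6
yaw 28.06 tilt [-0.0001  0.0001 -1.    ] twist -0.0 shift [-19.48 341.96 -90.67]
```

View pics/w9.png

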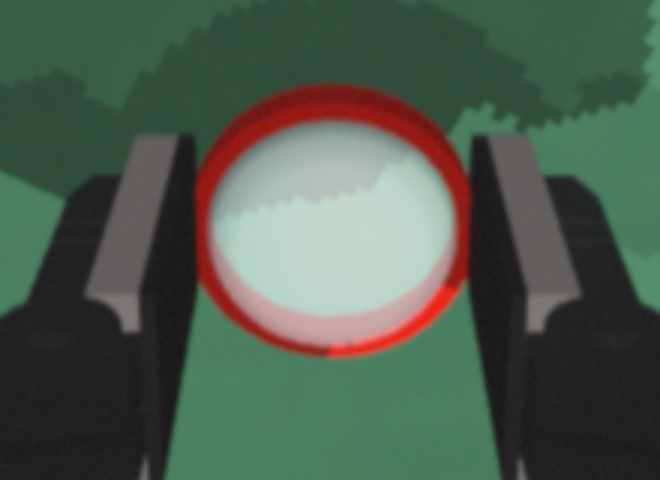

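Emit:
carry_out(
  targets=[
    {"twist":[0,0,0],"xyz":[0,0,-15],"grip":-0.3},
    {"twist":[0,0,0],"xyz":[0,0,-25],"grip":-0.3},
    {"twist":[0,0,0],"xyz":[-0.8,14.1,-20],"grip":-0.3},
    {"twist":[0,0,0],"xyz":[-1,25,0],"grip":-0.3},
    {"twist":[0,0,0],"xyz":[-2,33,0],"grip":-0.3},
    {"twist":[0,0,0],"xyz":[-2,35,0],"grip":-0.3},
    {"twist":[0,0,0],"xyz":[-2,35,0],"grip":-0.3},
    {"twist":[0,0,0],"xyz":[-2,35,0],"grip":-0.3},
    {"twist":[0,0,0],"xyz":[-2,35,0],"grip":-0.3},
    {"twist":[0,0,0],"xyz":[-2,35,0],"grip":-0.3},
  ],
)

```text
t: 20.65
tool_pos: [0.5429, 0.0896, 0.1203]
tool_rot: [-0.0, 0.97, 0.242, 0.0]
force: [1.6, 0.9, -0.6]
width: 0.0338
```

Emit:
carry_out(
  targets=[
    {"twist":[0,0,0],"xyz":[-2,35,0],"grip":-0.3},
    {"twist":[0,0,0],"xyz":[-2,33,0],"grip":-0.3},
    {"twist":[0,0,0],"xyz":[-1,18,0],"grip":-0.3},
    {"twist":[0,0,0],"xyz":[-1,9,0],"grip":-0.3},
    {"twist":[0,0,0],"xyz":[0,0,15],"grip":-0.3},
    {"twist":[0,0,0],"xyz":[0,0,25],"grip":-0.3},
    {"twist":[0,0,0],"xyz":[0,0,15],"grip":-0.3},
    {"twist":[0,0,0],"xyz":[0,0,0],"grip":-0.3},
    {"twist":[0,0,0],"xyz":[0,0,0],"grip":-0.3},
    {"twist":[0,0,0],"xyz":[0,0,0],"grip":-0.3},
  ],
)

```text
t: 21.65
tool_pos: [0.5824, 0.0046, 0.0652]
tool_rot: [0.0, 0.97, 0.243, 0.001]
force: [-0.7, 0.7, 1.1]
width: 0.0338
```

```bash
python3 - <<'E'
from h import *
o=arm.get_obs();print(o['tool_pos'],o['force'],o['width'],o['t']); plan((.5818,.0044,.0367))
t=arm.camera('top'); w=arm.camera('wrist')
cv2.imwrite('pics/c3.png',np.hstack([cv2.resize(w[200:440,180:480],(500,400)),cv2.resize(t[130:200,290:380],(300,400*1),interpolation=cv2.INTER_CUBIC)]))
E
```

```text
[0.5824 0.0046 0.0652] [-0.6613  0.6584  1.1397] 0.03384019264934391 21.65
yaw 28.09 tilt [ 0.0015  0.0003 -1.    ] twist -0.0 shift [-0.6  -0.11 28.53]
```

View pics/c3.png

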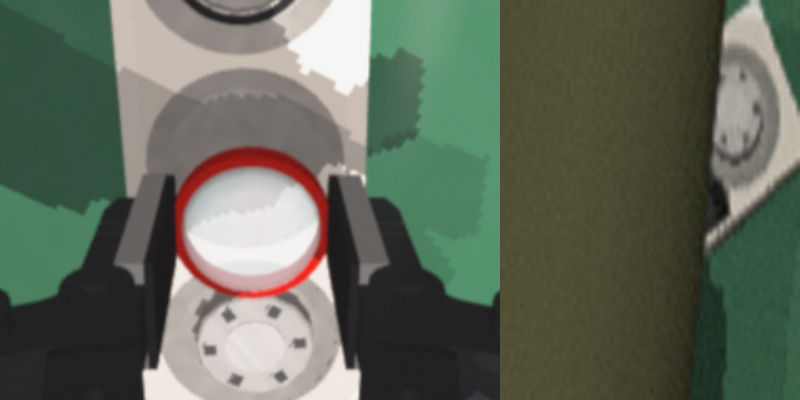

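Emit:
carry_out(
  targets=[
    {"twist":[0,0,0],"xyz":[-1.1,-0.3,8],"grip":-0.3},
    {"twist":[0,0,0],"xyz":[0,0,10],"grip":-0.3},
    {"twist":[0,0,0],"xyz":[0,0,5],"grip":-0.3},
    {"twist":[0,0,0],"xyz":[0,0,2],"grip":-0.3},
    {"twist":[0,0,0],"xyz":[0,0,1],"grip":-0.3},
    {"twist":[0,0,0],"xyz":[0,0,0.5],"grip":-0.3},
    {"twist":[0,0,0],"xyz":[0,0,0.5],"grip":-0.3},
    {"twist":[0,0,0],"xyz":[0,0,0],"grip":-0.3},
    {"twist":[0,0,0],"xyz":[0,0,0],"grip":-0.3},
    {"twist":[0,0,0],"xyz":[0,0,0],"grip":-0.3},
  ],
)

```text
t: 22.75
tool_pos: [0.5807, 0.0039, 0.0375]
tool_rot: [-0.0, 0.97, 0.242, 0.0]
force: [0.1, 1.2, -0.2]
width: 0.0337
```

```bash
python3 - <<'E'
from h import *
o=arm.get_obs();print(o['tool_pos'],o['force'],o['width'],o['t'])
w=arm.camera('wrist')
cv2.imwrite('pics/c4.png',cv2.resize(w[260:430,210:450],(720,510)))
E
```

```text
[0.5807 0.0039 0.0375] [ 0.0674  1.2465 -0.1997] 0.033670214406113744 22.75
```

View pics/c4.png

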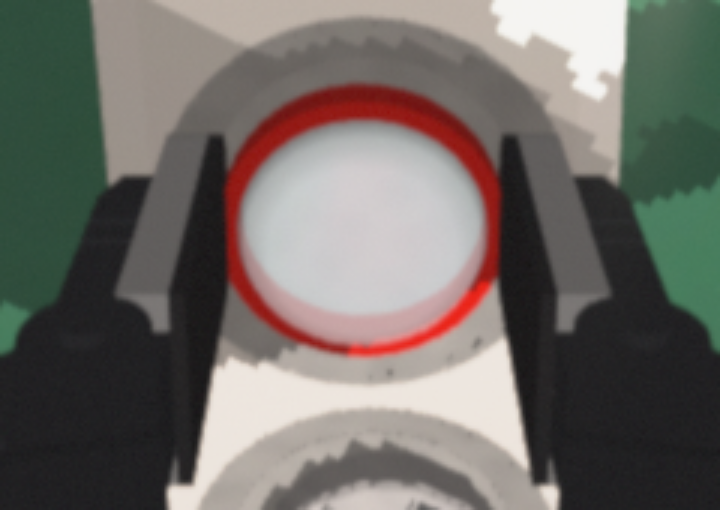

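```bash
python3 - <<'E'
from h import *
P=pose('wrist');Rt=rot(arm.get_obs()['tool_rot']);t=arm.get_obs()['tool_pos']
from scipy.optimize import brentq
def y_at(row,z):
    f=lambda y: proj(P,[*(t+Rt@np.array([0,y,0]))[:2],z])[1]-row
    return brentq(f,-.08,.08)*1000
a,b=y_at(266,.012),y_at(387.7,.012); print('dimple',a,b,(a+b)/2,b-a)
for e in(0,.0005):
  c,d=y_at(288,.009+e),y_at(379,.0145+e); print('ring',c,d,(c+d)/2,d-c)
print('pads tip corner', y_at(260+135/3,t[2]-.0245))
E
```

```text
dimple -22.56423965023569 29.364038675268045 3.3998995125161766 51.92827832550374
ring -12.568915066573387 23.479370169630073 5.455227551528343 36.04828523620346
ring -12.794302985368097 23.116793890281745 5.161245452456824 35.91109687564984
pads tip corner -7.518077437108268
```

Emit:
carry_out(
  targets=[
    {"twist":[0,0,0],"xyz":[0,0,-1.5],"grip":-0.3},
    {"twist":[0,0,0],"xyz":[0,-1.0,0],"grip":-0.3},
    {"twist":[0,0,0],"xyz":[0,-0.9,0],"grip":-0.3},
    {"twist":[0,0,0],"xyz":[0,0,0.8],"grip":-0.3},
    {"twist":[0,0,0],"xyz":[0,0,0.7],"grip":-0.3},
    {"twist":[0,0,0],"xyz":[0,0,0.2],"grip":-0.3},
    {"twist":[0,0,0],"xyz":[0,0,0],"grip":-0.3},
    {"twist":[0,0,0],"xyz":[0,0,0.2],"grip":-0.3},
    {"twist":[0,0,0],"xyz":[0,0,0],"grip":-0.3},
    {"twist":[0,0,0],"xyz":[0,0,0],"grip":-0.3},
  ],
)

```text
t: 23.8
tool_pos: [0.5797, 0.0056, 0.0369]
tool_rot: [-0.0, 0.97, 0.242, 0.0]
force: [0.8, -1.0, -0.3]
width: 0.0335
```

```bash
python3 - <<'E'
from h import *
o=arm.get_obs();print(o['tool_pos'],o['force'],o['width'],o['t'])
E
```

```text
[0.5797 0.0056 0.0369] [ 0.8138 -1.0242 -0.3255] 0.033452253212752935 23.8
```

Emit:
carry_out(
  targets=[
    {"twist":[0,0,0],"xyz":[0,0,0.1],"grip":-0.3},
    {"twist":[0,0,0],"xyz":[0,0,0],"grip":-0.3},
    {"twist":[0,0,0],"xyz":[0,0,0.1],"grip":-0.3},
    {"twist":[0,0,0],"xyz":[0,0,0],"grip":-0.3},
    {"twist":[0,0,0],"xyz":[0,0,0],"grip":-0.3},
    {"twist":[0,0,0],"xyz":[0,0,0],"grip":-0.3},
    {"twist":[0,0,0],"xyz":[0,0,0],"grip":-0.3},
    {"twist":[0,0,0],"xyz":[0,0,0],"grip":-0.3},
    {"twist":[0,0,0],"xyz":[0,0,0],"grip":-0.3},
    {"twist":[0,0,0],"xyz":[0,0,0],"grip":-0.3},
  ],
)

```text
t: 24.8
tool_pos: [0.5797, 0.0056, 0.0367]
tool_rot: [-0.0, 0.97, 0.242, 0.0]
force: [0.1, -0.2, -0.0]
width: 0.0339
```

Emit:
carry_out(
  targets=[
    {"twist":[0,0,0],"xyz":[0,0,0.1],"grip":-0.3},
    {"twist":[0,0,0],"xyz":[0,0,0],"grip":-0.3},
    {"twist":[0,0,0],"xyz":[0,0,0.1],"grip":-0.3},
    {"twist":[0,0,0],"xyz":[0,0,0],"grip":-0.3},
    {"twist":[0,0,0],"xyz":[0,0,0],"grip":-0.3},
    {"twist":[0,0,0],"xyz":[0,0,0],"grip":-0.3},
    {"twist":[0,0,0],"xyz":[0,0,0],"grip":-0.3},
    {"twist":[0,0,0],"xyz":[0,0,0],"grip":-0.3},
    {"twist":[0,0,0],"xyz":[0,0,0],"grip":-0.3},
    {"twist":[0,0,0],"xyz":[0,0,0],"grip":-0.3},
  ],
)

```text
t: 25.8
tool_pos: [0.5798, 0.0056, 0.0366]
tool_rot: [-0.0, 0.97, 0.242, 0.0]
force: [-1.6, -0.5, 2.1]
width: 0.0337
```

Emit:
carry_out(
  targets=[
    {"twist":[0,0,0],"xyz":[0,0,0],"grip":-0.19},
    {"twist":[0,0,0],"xyz":[0,0,0],"grip":-0.16},
    {"twist":[0,0,0],"xyz":[0,0,0],"grip":-0.13},
    {"twist":[0,0,0],"xyz":[0,0,0],"grip":-0.08},
    {"twist":[0,0,0],"xyz":[0,0,0],"grip":0.0},
    {"twist":[0,0,0],"xyz":[0,0,0],"grip":0.0},
    {"twist":[0,0,0],"xyz":[0,0,-5],"grip":0.05},
    {"twist":[0,0,0],"xyz":[0,0,-15],"grip":0.05},
    {"twist":[0,0,0],"xyz":[0,0,-40],"grip":0.05},
    {"twist":[0,0,0],"xyz":[0,0,-40],"grip":0.05},
  ],
)

```text
t: 26.8
tool_pos: [0.5793, 0.0053, 0.1382]
tool_rot: [0.0, 0.97, 0.242, -0.0]
force: [1.1, 0.4, 0.4]
width: 0.0444
```

Emit:
carry_out(
  targets=[
    {"twist":[0,0,0],"xyz":[-31.9,24.3,0],"grip":0.05},
    {"twist":[0,0,0],"xyz":[-31.9,24.3,0],"grip":0.05},
    {"twist":[0,0,0],"xyz":[-31.9,24.3,0],"grip":0.05},
    {"twist":[0,0,0],"xyz":[-31.9,24.3,0],"grip":0.05},
    {"twist":[0,0,0],"xyz":[-31.9,24.3,0],"grip":0.05},
    {"twist":[0,0,0],"xyz":[-31.9,24.3,0],"grip":0.05},
    {"twist":[0,0,0],"xyz":[-31.9,24.3,0],"grip":0.05},
    {"twist":[0,0,0],"xyz":[-31.5,24.5,0],"grip":0.05},
    {"twist":[0,0,0],"xyz":[0,0,0],"grip":0.05},
    {"twist":[0,0,0],"xyz":[0,0,0],"grip":0.05},
  ],
)

```text
t: 27.8
tool_pos: [0.4461, -0.2871, 0.1376]
tool_rot: [0.0, 0.971, 0.241, 0.001]
force: [0.0, 0.9, 0.7]
width: 0.0446
```

```bash
python3 - <<'E'
from h import *
o=arm.get_obs();print(o['tool_pos'],o['force'],o['width'],o['t'],o['qpos'])
plan((.4459,-.2859,.030))
P=pose('wrist'); w=arm.camera('wrist'); cv2.imwrite('pics/w10.png',w)
print('pred',proj(P,(.4459,-.2859,.007)))
i=w.astype(int); m=(i[...,2]>i[...,0]*1.4)&(i[...,1]>i[...,0]*1.15)&(i[...,2]>i[...,1])
m=cv2.morphologyEx(m.astype(np.uint8),cv2.MORPH_CLOSE,np.ones((9,9)))
for c,a,rc in blobs(m,600): print(np.round(c,1),a,np.round(rc[1]),np.round(rc[0],1))
t=arm.camera('top'); cv2.imwrite('pics/t3.png',t)
Pt=pose('top'); i=t.astype(int); m=(i[...,2]>i[...,1]*1.6)&(i[...,2]>i[...,0]*1.6); m[:120]=0;m[210:]=0;m[:,:280]=0;m[:,395:]=0
for c,a,rc in blobs(m,20): print('glass top',np.round(c,1),a,rc[1],cast(Pt,c,.0145))
E
```

```text
[ 0.4461 -0.2871  0.1376] [0.0009 0.8991 0.7096] 0.04464743396600777 27.8 [-0.1981  0.199   0.7991  1.9166 -0.1617  1.0894  1.1529]
yaw 27.89 tilt [ 0.0016  0.0002 -1.    ] twist -0.0 shift [  0.34  -1.14 107.59]
pred [333.9213 235.9421]
[330.5 420.5] 9797.5 [158.  92.] [330.2 432. ]
[329.3 242.1] 1796.5 [48. 48.] [329. 242.]
[160.  233.2] 96910.5 [473. 320.] [160.  236.5]
glass top [334.9 163.4] 246.0 (17.0, 18.0) [0.5805 0.0052 0.0145]
```

Emit:
carry_out(
  targets=[
    {"twist":[0,0,0],"xyz":[0,0.4,25],"grip":0.05},
    {"twist":[0,0,0],"xyz":[0,0,25],"grip":0.05},
    {"twist":[0,0,0],"xyz":[0,0,25],"grip":0.05},
    {"twist":[0,0,0],"xyz":[0,0,20],"grip":0.0},
    {"twist":[0,0,0],"xyz":[0,0,7],"grip":0.0},
    {"twist":[0,0,0],"xyz":[0,0,3],"grip":-0.05},
    {"twist":[0,0,0],"xyz":[0,0,1],"grip":-0.1},
    {"twist":[0,0,0],"xyz":[0,0,0],"grip":-0.1},
    {"twist":[0,0,0],"xyz":[0,0,0],"grip":-0.1},
    {"twist":[0,0,0],"xyz":[0,0,0],"grip":-0.1},
  ],
  grip_force=25,
)

```text
t: 28.9
tool_pos: [0.447, -0.2865, 0.0312]
tool_rot: [0.0, 0.97, 0.242, 0.001]
force: [-0.5, 0.6, -0.3]
width: 0.0382
```

```bash
python3 - <<'E'
from h import *
o=arm.get_obs();print(o['tool_pos'],o['force'],o['width'],o['t'])
w=arm.camera('wrist'); cv2.imwrite('pics/w11.png',w)
i=w.astype(int); m=(i[...,2]>i[...,0]*1.4)&(i[...,1]>i[...,0]*1.15)&(i[...,2]>i[...,1])
m=cv2.morphologyEx(m.astype(np.uint8),cv2.MORPH_CLOSE,np.ones((9,9)));m[:,:200]=0;m[:,460:]=0
for c,a,rc in blobs(m,600): print(np.round(c,1),a,np.round(rc[1]),np.round(rc[0],1))
E
```

```text
[ 0.447  -0.2865  0.0312] [-0.5206  0.5972 -0.3475] 0.03816850480295281 28.9
[326.  329.5] 4611.0 [75. 78.] [326.  328.5]
[236.5  84.5] 6164.5 [169.  73.] [236.5  84.5]
```

Emit:
carry_out(
  targets=[
    {"twist":[0,0,0],"xyz":[-1.0,0,0.3],"grip":-0.1},
    {"twist":[0,0,0],"xyz":[-0.8,0,0.3],"grip":-0.1},
    {"twist":[0,0,0],"xyz":[0,0,0],"grip":-0.2},
    {"twist":[0,0,0],"xyz":[0,0,0],"grip":-0.25},
    {"twist":[0,0,0],"xyz":[0,0,0],"grip":-0.28},
    {"twist":[0,0,0],"xyz":[0,0,0],"grip":-0.31},
    {"twist":[0,0,0],"xyz":[0,0,0],"grip":-0.35},
    {"twist":[0,0,0],"xyz":[0,0,0],"grip":-0.4},
    {"twist":[0,0,0],"xyz":[0,0,0],"grip":-0.45},
    {"twist":[0,0,0],"xyz":[0,0,0],"grip":-0.45},
  ],
  grip_force=25,
)

```text
t: 29.95
tool_pos: [0.445, -0.2872, 0.0301]
tool_rot: [-0.0, 0.97, 0.242, 0.0]
force: [-0.3, 1.1, 4.0]
width: 0.0271
```

Emit:
carry_out(
  targets=[
    {"twist":[0,0,0],"xyz":[0,0,-0.5],"grip":-0.45},
    {"twist":[0,0,0],"xyz":[0,0,-0.5],"grip":-0.45},
    {"twist":[0,0,0],"xyz":[0,0,-1],"grip":-0.45},
    {"twist":[0,0,0],"xyz":[0,0,-3],"grip":-0.45},
    {"twist":[0,0,0],"xyz":[0,0,-10],"grip":-0.45},
    {"twist":[0,0,0],"xyz":[0,0,-25],"grip":-0.45},
    {"twist":[0,0,0],"xyz":[0,0,-30],"grip":-0.45},
    {"twist":[0,0,0],"xyz":[0,0,-30],"grip":-0.45},
    {"twist":[0,0,0],"xyz":[0,0,0],"grip":-0.45},
    {"twist":[0,0,0],"xyz":[0,0,0],"grip":-0.45},
  ],
)

```text
t: 30.95
tool_pos: [0.4455, -0.2874, 0.131]
tool_rot: [0.0, 0.97, 0.242, 0.001]
force: [-1.1, -0.1, 0.2]
width: 0.0275
```

```bash
python3 - <<'E'
from h import *
o=arm.get_obs();print(o['tool_pos'],o['force'],o['width'],o['t'])
w=arm.camera('wrist'); cv2.imwrite('pics/w12.png',cv2.resize(w[260:430,210:450],(720,510)))
i=w.astype(int); m=(i[...,2]>i[...,0]*1.4)&(i[...,1]>i[...,0]*1.15)&(i[...,2]>i[...,1])
m=cv2.morphologyEx(m.astype(np.uint8),cv2.MORPH_CLOSE,np.ones((9,9)));m[:,:200]=0;m[:,460:]=0
for c,a,rc in blobs(m,600): print(np.round(c,1),a,np.round(rc[1]),np.round(rc[0],1),rc[2])
P=pose('top');t=cv2.imread('pics/top0.png').astype(int)
m=(t.min(2)>100);m[:120]=0;m[200:]=0;m[:,:430]=0;m[:,500:]=0
for c,a,rc in blobs(m,100): print('well',c,a,cast(P,c,.010),cast(P,rc[0],.010))
S=pose('scene');t=cv2.imread('pics/scene0.png').astype(int)
m=(t.min(2)>100);m[:215]=0;m[255:]=0;m[:,:160]=0;m[:,210:]=0
for c,a,rc in blobs(m,100): print('well sc',c,a,cast(S,c,.010),cast(S,rc[0],.010))
plan((.598,-.2485,.13))
E
```

```text
[ 0.4455 -0.2874  0.131 ] [-1.1497 -0.1342  0.2236] 0.02753779338860854 30.95
[330.8 428. ] 6252.0 [115.  76.] [331.5 436.2] 19.358993530273438
[214.2 362.5] 973.0 [39. 41.] [219.5 362.5] 0.0
[330.6 332.1] 4549.0 [75. 75.] [330.5 330.5] 90.0
[260. 129.] 15495.0 [258. 120.] [260. 129.] 90.0
well (465.0983581542969, 156.04917907714844) 545.5 [ 0.5981 -0.2486  0.01  ] [ 0.5977 -0.2489  0.01  ]
well sc (183.94317626953125, 232.35227966308594) 431.5 [ 0.5973 -0.2534  0.01  ] [ 0.5967 -0.2523  0.01  ]
yaw 28.07 tilt [ 0.0002  0.0006 -1.    ] twist -0.0 shift [153.21  38.18  -0.09]
```

View pics/w12.png

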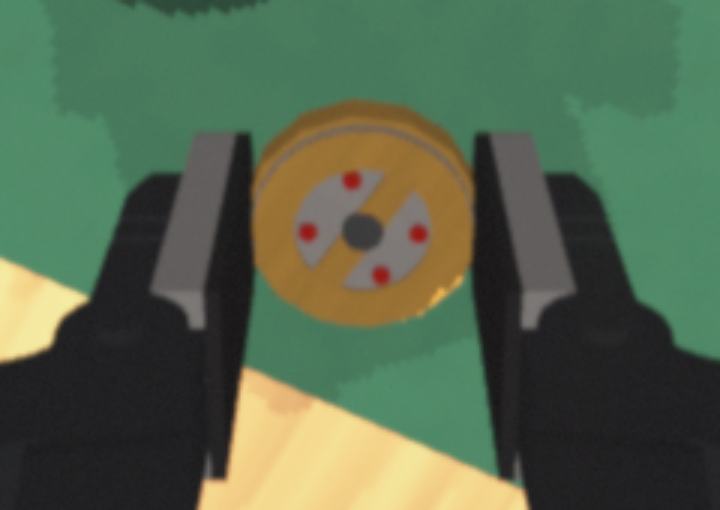

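Emit:
carry_out(
  targets=[
    {"twist":[0,0,0],"xyz":[25,6,0],"grip":-0.45},
    {"twist":[0,0,0],"xyz":[40,10,0],"grip":-0.45},
    {"twist":[0,0,0],"xyz":[40,10,0],"grip":-0.45},
    {"twist":[0,0,0],"xyz":[30,7.5,0],"grip":-0.45},
    {"twist":[0,0,0],"xyz":[17.7,3.9,10],"grip":-0.45},
    {"twist":[0,0,0],"xyz":[0,0,25],"grip":-0.45},
    {"twist":[0,0,0],"xyz":[0,0,25],"grip":-0.45},
    {"twist":[0,0,0],"xyz":[0,0,20],"grip":-0.45},
    {"twist":[0,0,0],"xyz":[0,0,0],"grip":-0.45},
    {"twist":[0,0,0],"xyz":[0,0,0],"grip":-0.45},
  ],
)

```text
t: 32.0
tool_pos: [0.5965, -0.2484, 0.049]
tool_rot: [-0.0, 0.97, 0.242, -0.001]
force: [1.7, -0.2, 0.6]
width: 0.0271
```

```bash
python3 - <<'E'
from h import *
o=arm.get_obs();print(o['tool_pos'],o['force'],o['width'],o['t']); plan((.5979,-.2488,.036))
P=pose('wrist');w=arm.camera('wrist'); cv2.imwrite('pics/w13.png',w)
i=w.astype(int); m=(i.min(2)>110)&(i.max(2)-i.min(2)<40); m[:200]=0;m[:,:180]=0;m[:,480:]=0
for c,a,rc in blobs(m,60): print(np.round(c,1),a,np.round(rc[1]),np.round(rc[0],1))
print('pred well centre',proj(P,(.5979,-.2488,.010)), 'well front edge',[proj(P,np.array([.5979,-.2488,.010])+.025*s*rot(arm.get_obs()['tool_rot'])[:,k]) for s,k in((-1,1),(-1,0),(1,0))])
ys,xs=np.nonzero(m[:,:]); print(xs.min(),xs.max(),ys.min(),ys.max())
E
```

```text
[ 0.5965 -0.2484  0.049 ] [ 1.6738 -0.1822  0.5661] 0.027093466836413223 32.0
yaw 28.04 tilt [-0.0022  0.0003 -1.    ] twist -0.0 shift [ 0.99  1.03 13.02]
[330.5 362. ] 601.5 [18. 75.] [330.5 366. ]
[336.5 339.5] 292.0 [16. 37.] [340.8 343.4]
[324.5 332.5] 303.5 [16. 37.] [320.8 328.8]
[330.7 328.5] 3344.5 [141. 116.] [330.5 311. ]
pred well centre [338.0988 308.025 ] well front edge [array([338.4432, 250.0771]), array([276.7966, 308.0152]), array([399.412 , 308.0348])]
260 401 253 420
```

Emit:
carry_out(
  targets=[
    {"twist":[0,0,0],"xyz":[0.4,1.1,6],"grip":-0.45},
    {"twist":[0,0,0],"xyz":[0,0,4],"grip":-0.45},
    {"twist":[0,0,0],"xyz":[0,0,2],"grip":-0.45},
    {"twist":[0,0,0],"xyz":[0,0,1],"grip":-0.45},
    {"twist":[0,0,0],"xyz":[0,0,0.6],"grip":-0.45},
    {"twist":[0,0,0],"xyz":[0,0,0.3],"grip":-0.45},
    {"twist":[0,0,0],"xyz":[0,0,0],"grip":-0.45},
    {"twist":[0,0,0],"xyz":[0,0,0],"grip":-0.45},
    {"twist":[0,0,0],"xyz":[0,0,0],"grip":-0.45},
    {"twist":[0,0,0],"xyz":[0,0,0],"grip":-0.45},
  ],
)

```text
t: 33.05
tool_pos: [0.5983, -0.2492, 0.0361]
tool_rot: [0.0, 0.97, 0.242, 0.0]
force: [-0.4, -0.6, 0.4]
width: 0.0273
```

Emit:
carry_out(
  targets=[
    {"twist":[0,0,0],"xyz":[0,0,0.2],"grip":-0.45},
    {"twist":[0,0,0],"xyz":[0,0,0],"grip":-0.45},
    {"twist":[0,0,0],"xyz":[0,0,0.2],"grip":-0.45},
    {"twist":[0,0,0],"xyz":[0,0,0],"grip":-0.45},
    {"twist":[0,0,0],"xyz":[0,0,0],"grip":-0.45},
    {"twist":[0,0,0],"xyz":[0,0,0],"grip":-0.45},
    {"twist":[0,0,0],"xyz":[0,0,0],"grip":-0.45},
    {"twist":[0,0,0],"xyz":[0,0,0],"grip":-0.45},
    {"twist":[0,0,0],"xyz":[0,0,0],"grip":-0.45},
    {"twist":[0,0,0],"xyz":[0,0,0],"grip":-0.45},
  ],
)

```text
t: 34.05
tool_pos: [0.5982, -0.2492, 0.0357]
tool_rot: [-0.0, 0.97, 0.242, 0.0]
force: [-1.1, 1.1, 2.1]
width: 0.0268
```

Emit:
carry_out(
  targets=[
    {"twist":[0,0,0],"xyz":[0,0,0],"grip":-0.35},
    {"twist":[0,0,0],"xyz":[0,0,0],"grip":-0.28},
    {"twist":[0,0,0],"xyz":[0,0,0],"grip":-0.2},
    {"twist":[0,0,0],"xyz":[0,0,0],"grip":-0.1},
    {"twist":[0,0,0],"xyz":[0,0,0],"grip":0.0},
    {"twist":[0,0,0],"xyz":[0,0,-5],"grip":0.0},
    {"twist":[0,0,0],"xyz":[0,0,-15],"grip":0.0},
    {"twist":[0,0,0],"xyz":[0,0,-35],"grip":0.0},
    {"twist":[0,0,0],"xyz":[0,0,-45],"grip":0.0},
    {"twist":[0,0,0],"xyz":[-4.2,-16.2,-20],"grip":0.0},
  ],
)

```text
t: 35.05
tool_pos: [0.5892, -0.2399, 0.1615]
tool_rot: [0.003, 0.97, 0.241, 0.003]
force: [0.6, 0.6, 0.4]
width: 0.0427
```

Emit:
carry_out(
  targets=[
    {"twist":[0,0,0],"xyz":[-8.4,-32.5,0],"grip":0.0},
    {"twist":[0,0,0],"xyz":[-8.4,-32.5,0],"grip":0.0},
    {"twist":[0,0,0],"xyz":[-8.4,-32.5,0],"grip":0.0},
    {"twist":[0,0,0],"xyz":[-8.4,-32.5,0],"grip":0.0},
    {"twist":[0,0,0],"xyz":[-8.4,-32.5,0],"grip":0.0},
    {"twist":[0,0,0],"xyz":[-8.4,-32.5,0],"grip":0.0},
    {"twist":[0,0,0],"xyz":[-4.4,-16.6,0],"grip":0.0},
    {"twist":[0,0,0],"xyz":[0,0,0],"grip":0.0},
    {"twist":[0,0,0],"xyz":[0,0,0],"grip":0.0},
    {"twist":[0,0,0],"xyz":[0,0,0],"grip":0.0},
  ],
)

```text
t: 36.05
tool_pos: [0.4399, -0.077, 0.1563]
tool_rot: [0.0, 0.97, 0.242, 0.001]
force: [-0.0, -0.8, 0.6]
width: 0.0429
```

```bash
python3 - <<'E'
from h import *
o=arm.get_obs();print(o['tool_pos'],o['force'],o['width'],o['t']); plan((.439,-.0755,.067))
P=pose('wrist');w=arm.camera('wrist'); cv2.imwrite('pics/w14.png',w)
i=w.astype(int); m=(i[...,2]>i[...,1]*1.5)&(i[...,1]>i[...,0]*1.5)&(i[...,2]>130);m[:,:180]=0;m[:,480:]=0
for c,a,rc in blobs(m,100): print(np.round(c,1),a,np.round(rc[1]),np.round(rc[0],1),cast(P,c,.052))
print('pred knob',proj(P,(.439,-.0755,.052)))
t=arm.camera('top').astype(int); cv2.imwrite('pics/t4.png',t)
m=(t[...,2]>t[...,1]*1.25)&(t[...,1]>t[...,0]*1.5);m[:130]=0;m[185:]=0;m[:,:435]=0;m[:,495:]=0
for c,a,rc in blobs(m,20): print('mv in stand',c,a,rc[1],cast(pose('top'),c,.0135))
for im,n,box in(('pics/top0.png','top',(215,262,355,402)),('pics/scene0.png','scene',(215,260,275,325))):
  t=cv2.imread(im).astype(int);m=(t[...,2]>t[...,1]*1.5)&(t[...,2]>t[...,0]*2)&(t[...,2]>140);q=np.zeros_like(m);a,b,c,d=box;q[a:b,c:d]=m[a:b,c:d]
  for c,a,rc in blobs(q,20): print(n,c,a,cast(pose(n),c,.050))
E
```

```text
[ 0.4399 -0.077   0.1563] [-0.0083 -0.7929  0.5768] 0.04289967802738342 36.05
yaw 27.96 tilt [ 0.0015 -0.0003 -1.    ] twist -0.0 shift [-0.07 -1.72 89.32]
[325.4 254.7] 375.5 [22. 21.] [325.5 255. ] [ 0.4365 -0.0806  0.052 ]
pred knob [333.7142 249.0411]
top (380.0, 230.5) 25.5 [ 0.439  -0.0768  0.05  ]
scene (298.0, 225.0) 20.5 [ 0.4353 -0.0817  0.05  ][ WARN:0@0.926] global loadsave.cpp:1063 imwrite_ Unsupported depth image for selected encoder is fallbacked to CV_8U.
```

Emit:
carry_out(
  targets=[
    {"twist":[0,0,0],"xyz":[-2,-0.7,20],"grip":0.0},
    {"twist":[0,0,0],"xyz":[0,0,20],"grip":0.0},
    {"twist":[0,0,0],"xyz":[0,0,15],"grip":0.0},
    {"twist":[0,0,0],"xyz":[0,0,0],"grip":0.0},
    {"twist":[0,0,0],"xyz":[0,0,0],"grip":0.0},
    {"twist":[0,0,0],"xyz":[0,0,0],"grip":0.0},
    {"twist":[0,0,0],"xyz":[0,0,0],"grip":0.0},
    {"twist":[0,0,0],"xyz":[0,0,0],"grip":0.0},
    {"twist":[0,0,0],"xyz":[0,0,0],"grip":0.0},
    {"twist":[0,0,0],"xyz":[0,0,0],"grip":0.0},
  ],
)

```text
t: 37.15
tool_pos: [0.437, -0.0761, 0.1008]
tool_rot: [-0.0, 0.97, 0.242, 0.0]
force: [0.4, -0.8, -0.5]
width: 0.0429
```

```bash
python3 - <<'E'
from h import *
print(arm.get_obs()['tool_pos'])
P=pose('wrist');w=arm.camera('wrist'); cv2.imwrite('pics/w15.png',w)
i=w.astype(int); m=(i[...,2]>i[...,1]*1.5)&(i[...,1]>i[...,0]*1.5)&(i[...,2]>130);m[:,:180]=0;m[:,480:]=0
for c,a,rc in blobs(m,100): print(np.round(c,1),a,np.round(rc[1]),np.round(rc[0],1),cast(P,c,.052))
Rt=rot(arm.get_obs()['tool_rot']);t=arm.get_obs()['tool_pos']
print('axis at .052 nominal, and +3.5 in y',[proj(P,[*(t+Rt@np.array([0,y,0]))[:2],.052]) for y in(0,.0035)])
t=cv2.imread('pics/t4.png')
for (y,x) in((157,465),(157,460),(153,465),(160,468),(157,455)): print(t[y,x])
E
```

```text
[ 0.437  -0.0761  0.1008]
[329.3 302.2] 615.0 [27. 29.] [329.5 302.5] [ 0.4364 -0.0802  0.052 ]
[331.5 237.5] 131.0 [119.  38.] [332.7 219.2] [ 0.4234 -0.054   0.052 ]
axis at .052 nominal, and +3.5 in y [array([334.9554, 295.2268]), array([334.9295, 302.6225])]
[113 121 124]
[61 88 91]
[79 89 89]
[ 76 145 179]
[58 86 86]
```

Emit:
carry_out(
  targets=[
    {"twist":[0,0,0],"xyz":[0,0,15],"grip":0.0},
    {"twist":[0,0,0],"xyz":[0,0,13],"grip":0.0},
    {"twist":[0,0,0],"xyz":[0,0,6],"grip":-0.1},
    {"twist":[0,0,0],"xyz":[0,0,0],"grip":-0.3},
    {"twist":[0,0,0],"xyz":[0,0,0],"grip":-0.5},
    {"twist":[0,0,0],"xyz":[0,0,0],"grip":-0.6},
    {"twist":[0,0,0],"xyz":[0,0,0],"grip":-0.7},
    {"twist":[0,0,0],"xyz":[0,0,0],"grip":-0.8},
    {"twist":[0,0,0],"xyz":[0,0,0],"grip":-0.9},
    {"twist":[0,0,0],"xyz":[0,0,0],"grip":-0.9},
  ],
  grip_force=40,
)

```text
t: 38.2
tool_pos: [0.4374, -0.0762, 0.0673]
tool_rot: [-0.0, 0.97, 0.242, 0.001]
force: [-1.9, -0.7, 5.8]
width: 0.0113
```

Emit:
carry_out(
  targets=[
    {"twist":[0,0,0],"xyz":[0,0,0],"grip":-0.9},
    {"twist":[0,0,0],"xyz":[0,0,-1],"grip":-0.9},
    {"twist":[0,0,0],"xyz":[0,0,-1],"grip":-0.9},
    {"twist":[0,0,0],"xyz":[0,0,-3],"grip":-0.9},
    {"twist":[0,0,0],"xyz":[0,0,-10],"grip":-0.9},
    {"twist":[0,0,0],"xyz":[0,0,-20],"grip":-0.9},
    {"twist":[0,0,0],"xyz":[0,0,-25],"grip":-0.9},
    {"twist":[0,0,0],"xyz":[0,0,0],"grip":-0.9},
    {"twist":[0,0,0],"xyz":[0,0,0],"grip":-0.9},
    {"twist":[0,0,0],"xyz":[0,0,0],"grip":-0.9},
  ],
)

```text
t: 39.2
tool_pos: [0.4363, -0.0761, 0.126]
tool_rot: [-0.0, 0.97, 0.242, -0.001]
force: [-0.6, -0.2, -0.8]
width: 0.0114
```

```bash
python3 - <<'E'
from h import *
o=arm.get_obs();print(o['tool_pos'],o['force'],o['torque'],o['width'],o['t']); plan((.5980,-.2488,.127))
w=arm.camera('wrist'); cv2.imwrite('pics/w16.png',w)
i=w.astype(int); m=(i[...,2]>i[...,1]*1.4)&(i[...,1]>i[...,0]*1.4)&(i[...,2]>110);m[:,:180]=0;m[:,480:]=0
for c,a,rc in blobs(m,60): print(np.round(c,1),a,np.round(rc[1]),np.round(rc[0],1),rc[2])
E
```

```text
[ 0.4363 -0.0761  0.126 ] [-0.6059 -0.2005 -0.8463] [-0.0576  0.0402  0.0226] 0.011441792981403272 39.2
yaw 28.06 tilt [-0.0011  0.0001 -1.    ] twist -0.0 shift [ 61.5  228.47  -0.96]
[330.5 335.6] 1328.5 [49. 31.] [330.5 335.5] 90.0
[330.5 261. ] 334.5 [141.  46.] [330.8 238.9] 0.812651515007019
```

Emit:
carry_out(
  targets=[
    {"twist":[0,0,0],"xyz":[4,14.6,0],"grip":-0.9},
    {"twist":[0,0,0],"xyz":[8,30,0],"grip":-0.9},
    {"twist":[0,0,0],"xyz":[9,34,0],"grip":-0.9},
    {"twist":[0,0,0],"xyz":[9,34,0],"grip":-0.9},
    {"twist":[0,0,0],"xyz":[9,34,0],"grip":-0.9},
    {"twist":[0,0,0],"xyz":[9,34,0],"grip":-0.9},
    {"twist":[0,0,0],"xyz":[8,30,0],"grip":-0.9},
    {"twist":[0,0,0],"xyz":[5.8,18,0],"grip":-0.9},
    {"twist":[0,0,0],"xyz":[0,0,10],"grip":-0.9},
    {"twist":[0,0,0],"xyz":[0,0,15],"grip":-0.9},
  ],
)

```text
t: 40.25
tool_pos: [0.5984, -0.2489, 0.1001]
tool_rot: [-0.0, 0.97, 0.242, -0.001]
force: [0.7, 1.1, -0.5]
width: 0.0113
```

Emit:
carry_out(
  targets=[
    {"twist":[0,0,0],"xyz":[0,0,10],"grip":-0.9},
    {"twist":[0,0,0],"xyz":[0,0,0],"grip":-0.9},
    {"twist":[0,0,0],"xyz":[0,0,0],"grip":-0.9},
    {"twist":[0,0,0],"xyz":[0,0,0],"grip":-0.9},
    {"twist":[0,0,0],"xyz":[0,0,0],"grip":-0.9},
    {"twist":[0,0,0],"xyz":[0,0,0],"grip":-0.9},
    {"twist":[0,0,0],"xyz":[0,0,0],"grip":-0.9},
    {"twist":[0,0,0],"xyz":[0,0,0],"grip":-0.9},
    {"twist":[0,0,0],"xyz":[0,0,0],"grip":-0.9},
    {"twist":[0,0,0],"xyz":[0,0,0],"grip":-0.9},
  ],
)

```text
t: 41.25
tool_pos: [0.599, -0.2489, 0.0916]
tool_rot: [-0.0, 0.97, 0.242, 0.0]
force: [-0.8, 0.6, -1.1]
width: 0.0114
```

```bash
python3 - <<'E'
from h import *
o=arm.get_obs();print(o['tool_pos'],o['force'],o['width'],o['t']); plan((.5981,-.249,.075))
w=arm.camera('wrist'); cv2.imwrite('pics/w17.png',w)
P=pose('wrist');i=w.astype(int);m=(i.max(2)<60);m[300:]=0;m[:,:100]=0;m[:,560:]=0
for c,a,rc in blobs(m,300): print('dark',np.round(c,1),a,np.round(rc[1]),np.round(rc[0],1))
m=(i[...,2]>i[...,1]*1.4)&(i[...,1]>i[...,0]*1.4)&(i[...,2]>80);m[:,:180]=0;m[:,480:]=0
for c,a,rc in blobs(m,60): print(np.round(c,1),a,np.round(rc[1]),np.round(rc[0],1),rc[2])
E
```

```text
[ 0.599  -0.2489  0.0916] [-0.8031  0.5659 -1.09  ] 0.01144957468574957 41.25
yaw 28.06 tilt [ 0.0001  0.     -1.    ] twist -0.0 shift [-0.82 -0.3  16.62]
dark [324.9 264.2] 8568.5 [127. 193.] [323.5 235.5]
[330.  335.5] 1402.0 [49. 33.] [330.5 335.5] 90.0
[331.  263.5] 420.5 [144.  50.] [331.8 239.7] 1.9886378049850464
```

Emit:
carry_out(
  targets=[
    {"twist":[0,0,0],"xyz":[-0.5,0,7],"grip":-0.9},
    {"twist":[0,0,0],"xyz":[0,0,5],"grip":-0.9},
    {"twist":[0,0,0],"xyz":[0,0,3],"grip":-0.9},
    {"twist":[0,0,0],"xyz":[0,0,1],"grip":-0.9},
    {"twist":[0,0,0],"xyz":[0,0,0],"grip":-0.9},
    {"twist":[0,0,0],"xyz":[0,0,0.4],"grip":-0.9},
    {"twist":[0,0,0],"xyz":[0,0,0],"grip":-0.9},
    {"twist":[0,0,0],"xyz":[0,0,0.3],"grip":-0.9},
    {"twist":[0,0,0],"xyz":[0,0,0],"grip":-0.9},
    {"twist":[0,0,0],"xyz":[0,0,0],"grip":-0.9},
  ],
)

```text
t: 42.3
tool_pos: [0.5987, -0.2492, 0.0754]
tool_rot: [0.0, 0.97, 0.242, 0.0]
force: [-1.8, 0.7, 5.3]
width: 0.0114
```

Emit:
carry_out(
  targets=[
    {"twist":[0,0,0],"xyz":[0,0,0.3],"grip":-0.9},
    {"twist":[0,0,0],"xyz":[0,0,0],"grip":-0.9},
    {"twist":[0,0,0],"xyz":[0,0,0],"grip":-0.9},
    {"twist":[0,0,0],"xyz":[0,0,0],"grip":-0.9},
    {"twist":[0,0,0],"xyz":[0,0,0],"grip":-0.9},
    {"twist":[0,0,0],"xyz":[0,0,0],"grip":-0.9},
    {"twist":[0,0,0],"xyz":[0,0,0],"grip":-0.9},
    {"twist":[0,0,0],"xyz":[0,0,0],"grip":-0.9},
    {"twist":[0,0,0],"xyz":[0,0,0],"grip":-0.9},
    {"twist":[0,0,0],"xyz":[0,0,0],"grip":-0.9},
  ],
)

```text
t: 43.3
tool_pos: [0.5986, -0.2493, 0.0754]
tool_rot: [-0.0, 0.97, 0.242, 0.0]
force: [-3.4, 0.8, 7.2]
width: 0.0114
```

Emit:
carry_out(
  targets=[
    {"twist":[0,0,0],"xyz":[0,0,-0.3],"grip":-0.9},
    {"twist":[0,0,0],"xyz":[0,0,0],"grip":-0.6},
    {"twist":[0,0,0],"xyz":[0,0,0],"grip":-0.4},
    {"twist":[0,0,0],"xyz":[0,0,0],"grip":-0.2},
    {"twist":[0,0,0],"xyz":[0,0,0],"grip":-0.1},
    {"twist":[0,0,0],"xyz":[0,0,-10],"grip":-0.1},
    {"twist":[0,0,0],"xyz":[0,0,-30],"grip":-0.1},
    {"twist":[0,0,0],"xyz":[0,0,-40],"grip":-0.1},
    {"twist":[0,0,0],"xyz":[0,0,-30],"grip":-0.1},
    {"twist":[0,0,0],"xyz":[0,0,0],"grip":-0.1},
  ],
)

```text
t: 44.3
tool_pos: [0.601, -0.251, 0.191]
tool_rot: [0.002, 0.97, 0.242, 0.004]
force: [0.9, -0.0, 0.3]
width: 0.0384
```

Emit:
carry_out(
  targets=[
    {"twist":[0,0,0],"xyz":[-35,-5,0],"grip":-0.1},
    {"twist":[0,0,0],"xyz":[-40,-5,0],"grip":-0.1},
    {"twist":[0,0,0],"xyz":[-40,-5,0],"grip":-0.1},
    {"twist":[0,0,0],"xyz":[-35,-5,0],"grip":-0.1},
    {"twist":[0,0,0],"xyz":[0,0,0],"grip":-0.1},
    {"twist":[0,0,0],"xyz":[0,0,0],"grip":-0.1},
    {"twist":[0,0,0],"xyz":[0,0,0],"grip":-0.1},
    {"twist":[0,0,0],"xyz":[0,0,0],"grip":-0.1},
    {"twist":[0,0,0],"xyz":[0,0,0],"grip":-0.1},
    {"twist":[0,0,0],"xyz":[0,0,0],"grip":-0.1},
  ],
)

```text
t: 45.3
tool_pos: [0.4572, -0.3017, 0.1847]
tool_rot: [0.0, 0.97, 0.243, -0.0]
force: [-0.4, -0.2, 0.3]
width: 0.0384
```

```bash
python3 - <<'E'
from h import *
o=arm.get_obs();print(o['tool_pos'],o['force'],o['t'])
t=arm.camera('top'); s=arm.camera('scene'); w=arm.camera('wrist')
for n,i in(('top9',t),('sc9',s),('wr9',w)): cv2.imwrite(f'pics/{n}.png',i)
r=lambda i,a,b,c,d,W,H: cv2.resize(i[a:b,c:d],(W,H),interpolation=cv2.INTER_CUBIC)
a=np.hstack([r(t,120,200,280,400,400,300),r(t,120,195,415,515,400,300)])
b=np.hstack([r(s,190,280,130,250,400,300),r(w,0,480,0,640,400,300)])
cv2.imwrite('pics/fin.png',np.vstack([a,b]))
E
```

```text
[ 0.4572 -0.3017  0.1847] [-0.381  -0.1562  0.2975] 45.3
```

View pics/fin.png

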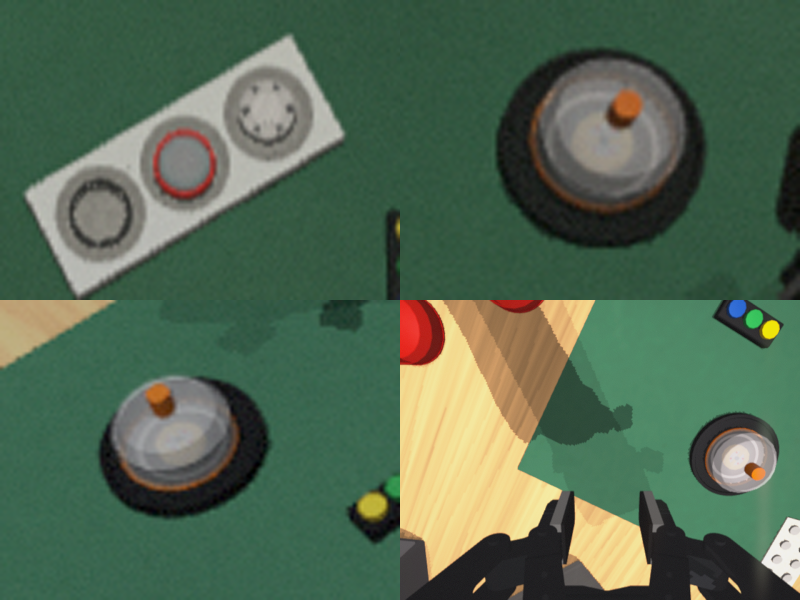

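```bash
python3 -c "
from rig import arm
print(arm.close_job())"
```

```text
the job is handed in; nothing more can be done
None
```

I handed the job in at 45.5 s of the 96 s allowed. The case back is in the −y end dimple, the glass is dome up in the middle dimple, the movement is in the stand's well, and the cover stands over it.

**Last checks**
- The final pictures show the parts seated, the movement visible through the cover, and the cover level inside the rim. By eye the cover is within about 2 mm of centre.
- Contact forces at setting down were about 5 N for the case back, 2 N for the glass, 2 N for the movement and 7 N for the cover. The set-down heights matched the 7, 7, 5.5 and 8 mm expected to within about 0.2 mm.
- The bezel shows in its dimple in the last picture. I didn't touch the case or the loupe, and I took no closing picture of either.

**What went wrong or disagreed**
- **Glass grip:** the first grip held the glass tilted. I set it back on the mat, reading about 15 N on the wrist, and gripped it again lower, where it stayed level.
- **Glass position:** just above its dimple the glass was about 2 mm off along the tray. I shifted it before lowering.
- **Wrist camera:** its calibration was about 2–4 mm off against the other views, so I corrected for that.
- **Movement colour check:** one colour check for the movement in the stand found nothing. Pixel values and the last picture do show it there.

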